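# Push a drive home in the reader with the push stick

## Task

Turn the red key on the drive reader a quarter turn clockwise to free the blue access panel and swing the panel wide open, past square to the mouth. Then pick up the wooden push stick and, touching the drive with the stick only and without ramming it, push the drive along the guide channel until it is fully home against the reader head. Draw the stick out and set it back on the green mat, standing on its flat base, leaving the panel open and the other things on the bench where they are.

Things in the scene. Friction and masses are not known exactly. Their poses are not given: they have to be found in the camera images.
- reader: Drive reader, fixed; place and yaw vary. Origin: centre of the channel mouth at bench height. x runs from the mouth into the channel, y left looking in, z up. Dark base plate 4 mm thick (its top is the channel floor): x -50..315, y -87..63 mm. Aluminium side walls 10 mm thick, top z 32. Black reader head 80 x 130 mm behind the channel, top z 79. Steel hinge post at (-10, 51), top z 40.
- mouth (a point): Centre of the guide channel's mouth, 11 mm above the bench; axes as the reader's. The channel is 78 mm wide and runs 225 mm from here along x to the head. Inner height 24 mm: floor z 4 mm, then lips 4 mm thick (z 28 to 32 mm) from both sides, which leave a slot 30 mm wide open along the middle, showing the drive.
- home (a point): Where the drive's centre is when it is fully home: 170 mm inside the mouth, 11 mm above the bench. The drive's front face then touches the head and its rear face is 115 mm inside the mouth.
- drive_mid (a point): Centre of the drive: silver slab 110 (its x, along the channel) x 74 x 14 mm with a yellow label on top, about 0.18 kg, lying loose on the channel floor behind the closed panel, the centre 58 to 95 mm inside the mouth at the start. Slides under a push of 1 to 3 N.
- latch (a joint): Angle of the cam latch with its key, rad: 0 to 0.1 at the start (locked: the cam stands before the panel's free edge); grows clockwise seen from above to a stop at 1.6. The panel swings clear of the cam for certain once the quarter turn is made. Friction (0.06 N m) holds it where it is left; pulling the panel cannot turn it.
- key (a point): Centre of the red key bow, on the latch's upright axis, at (-39.5, -56) mm in the reader's frame, 77 mm above the bench. Bow: upright bar 44 mm long (point's y; reader's y at latch angle 0), 10 mm thick, z 62 to 92 mm. Turns with the key. The steel cam below it (z 18 to 28 mm) reaches 27 mm from the axis.
- panel (a joint): Opening angle of the blue panel, rad: 0 shut across the mouth, opens outward (away from the channel) to a stop at 2.2; 1.57 is square to the mouth. Stays where it is left (hinge friction 0.04 N m). Panel 92 mm long, 8 mm thick, z 4 to 36 mm.
- panel_hinge (a point): Point on the panel's upright hinge axis, at (-10, 45) mm in the reader's frame, 58 mm above the bench.
- panel_post (a point): Point on the orange upright round pull post on the panel, 60 mm from the hinge axis, 58 mm above the bench. Post 14 mm in diameter, z 35 to 75 mm. Panel shut: at (-10, -15) mm in the reader's frame; opening, it swings to the reader's -x, then round towards +y.
- stick_grip (a point): Grip point inside the push stick's handle, 60 mm above its flat underside; x points along the stick to the tip, z up. Bar 215 x 36 x 14 mm, from 20 mm behind to the tip 195 mm ahead; darker handle block 40 (x) x 24 mm centred here, top 81 mm above the underside. 0.13 kg, balances 50 mm ahead of here. Starts standing on the mat, tip roughly to the robot's left (+y).
- stick_mid (a point): Middle of the push stick's flat bar, 87.5 mm ahead of the grip point, 7 mm above the underside.
- mat: Green mat fixed on the bench, 190 mm (its x) x 240 mm (its y) x 3 mm; origin at its centre, at bench height.
- spare_mid (a point): Centre of a spare drive, black with a white label, 110 x 74 x 14 mm, lying beside the mat. Bystander.
- adapter_mid (a point): Centre of a black power brick 110 x 52 x 32 mm beside the mat. Bystander.
- mouse_mid (a point): Centre of a grey computer mouse 105 x 60 x 32 mm beside the mat (these three swap places). Bystander.
- cleaner_mid (a point): Centre of a white bottle with a blue cap, 56 mm in diameter, 110 mm tall, standing on the bench beyond the mat and the mouth. Bystander.
Things that resemble listed ones, but are neither listed nor needed, are in the scene too. There is more than one size of the part that bears stick_grip; the job needs the smaller.

How it is judged (in metres and radians):
On the way, in this order (a step that is already met when the one before it is completed fails the run):
1. the latch is turned a quarter turn (at least 1.3 rad) (value of joint latch above 1.3 rad), for 0.2 s.
2. the panel is swung open past square (at least 1.5 rad) (value of joint panel above 1.5 rad), for 0.2 s.
3. the stick is lifted off the mat (height (world z) of stick_mid above 0.03 m), for 0.1 s.
4. the drive is pushed home, within 4 mm of the head (x of drive_mid in the frame of reader above 0.166 m), for 0.2 s.
At the end, for the whole second after the job is handed in: The drive is home (its front face within 4 mm of the reader head); the latch stands turned at least 1.3 rad and the panel open at least 1.5 rad; the push stick rests flat on its base with its middle over the green mat (bar's middle lower than 16 mm), released and still (x of drive_mid in the frame of reader above 0.166 m and value of joint latch above 1.3 rad and value of joint panel above 1.5 rad and x of stick_mid in the frame of mat between -0.095 and 0.095 m and y of stick_mid in the frame of mat between -0.12 and 0.12 m and height (world z) of stick_mid below 0.016 m and angle between stick_mid's own z axis and vertical below 0.1 rad and linear speed of each of stick, drive below 0.02 m/s); the robot touches nothing.
It fails at once if the drive is touched with the fingers (contact force between the fingers and drive above 0.5 N).
It fails at once if the drive is rammed (over 45 N) against the reader (contact force between drive and reader above 45 N).
It fails at once if a bystander (spare drive, power brick, mouse or bottle) is moved by more than 20 mm (distance of any of spare_mid, adapter_mid, mouse_mid, cleaner_mid from where it was at the start of the episode above 0.02 m).
It also fails if it takes over 72 s, if anything falls off the work surface, if the arm or the gripper's body presses on something with over 40 N, if the wrist force passes 120 N, or if a joint passes its speed limit or range.

## Robot

A 6-joint arm with a two-finger parallel gripper is mounted at the origin on the work surface. World frame = base frame: x ahead of the robot, y to its left, z up, the work surface at z = 0. Lengths are in mm, angles in rad, forces in N, time in s.
With the tool pointing down it reaches from about 400 to 925 mm from the base axis. Payload 12.5 kg.
Tool frame: the origin (TCP) lies at the very end of the fingers, on their centre line; the grasp point (between the pads) lies 19 mm behind it; z points along the fingers, y is the direction in which the jaws open and shut (so a half turn about z gives the same grasp; the last joint's range is limited). The gripper opens to 95 mm and grips with 3 to 60 N. Pads are 20 mm wide; open, the fingers measure 119 mm over their backs; the gripper's body (75 mm by 180 mm) begins 59 mm behind the grasp point.
Start: joints at [1.134, 0.491, 1.559, -0, 1.092, -0.106], TCP at [202.985, 591.141, 187.161] pointing down, gripper open.
Joint ranges: [-3.1, 3.1], [-0.84, 2.19], [0.05, 2.79], [-1.13, 4.28], [0.06, 2.93], [-2.69, 2.69]. Speed limits (rad/s): [2.22, 2.22, 2.79, 3.14, 3.14, 3.14].

## Interface

Orientations are given as [roll, pitch, yaw] about the fixed x, y, z axes, in that order (R = Rz(yaw) Ry(pitch) Rx(roll)).
In Python, from cell import env, read_camera, get_calibration gives the robot as it stands.
- The arm moves only by the tool arm_command, never from a script. Its argument "targets" is a list of rows, each a list of 3 entries, a list of its own where there are three numbers: the turn, a rotation vector about the tool's x, y, z in rad, then the shift along the tool's x, y, z in m, then the closure in counts, from 0 (fully open) to 255 (shut). In form: [[[rx, ry, rz], [tx, ty, tz], fingers], ...]. A call has 1 to 8 rows; each row is the pose to reach, as a shift and turn from the pose commanded when the call began, along the tool's axes at that moment; what a row does not reach only later rows make up. A row lasts 1/10 s, in which the tool goes at most 50 mm and 8.59 degrees, less where a joint would pass 70% of its speed; a pose out of reach is approached as far as the arm can. A call with a gripper value outside its range is refused whole. The fingers move at their own pace and stop on an object; the grip force is fixed at half the most. Time passes only in rows, so rows that repeat a pose let the fingers close. It gives the time, the measured TCP pose, the force and the opening at its end, in the units of the state.
- env.state(): the state, without advancing time (a new reading comes with each control period).
- read_camera(name): name is "side" or "top" or "wrist"; returns (picture, depth): 400x640x3 uint8, blue, green, red; 400x640 float32, mm along the optical axis (not along the pixel's ray), 0 where there is no reading.
- get_calibration(name): a dict with "vfov" (degrees; the focal length in pixels is half the picture's height over the tangent of half this angle, whatever the lens; pixels are square), "cx", "cy" (the principal point, pixels), "world_from_camera" (4x4, takes a point from camera to world coordinates). Camera axes: x right, y down, z forward; pixel columns grow to the right and rows downward; lengths in mm; the calibration is good to about 2 mm. A picture is of the moment at which its call begins: read the wrist's pose just before it. get_calibration takes no time and is no camera call; for the wrist camera it gives the pose at the moment of the call.
- env.job_done(): hands the job in, once; it reports no verdict.
The state is a dict: "t": time; "joints": joint angles; "qvel": joint speeds; "tau": joint torques, N m; "eef_pos": TCP position; "tcp_rot": TCP orientation; "ft_force": force on the tool from outside, world axes, zero at the start; "moment": the same for the moment, N m; "opening": opening from 0.0 (shut) to 1.0 (fully open).
Only numpy, scipy, OpenCV 4.12 (cv2) and the standard library are available. Lean on these libraries where they do the work, as an engineer would, in place of code of your own. Each camera call takes 0.05 s, during which the arm holds its last target.

## Working session

There is one attempt and no reset: what is moved stays moved. The work goes in short steps, Python scripts to look and compute and a tool call to move; the robot and the scene stay as the last step left them, time stands still between calls to the robot, and variables do not carry over. Pictures are saved under pics/ and viewed, and the job is handed in when it is done.

Besides the shell and the picture viewer there is one more tool, called after ">>>" in YAML: its name, and indented under it one key for each argument. arm_command: Moves the arm, as the interface text tells. Its arguments: {"type":"object","properties":{"targets":{"type":"array"}},"required":["targets"]}

```bash
ls; mkdir -p pics; python3 - <<'E'
from cell import env, read_camera, get_calibration
import cv2,numpy as np
print(env.state())
for n in ("side","top","wrist"):
    c=get_calibration(n); im,d=read_camera(n)
    print(n,c); cv2.imwrite(f"pics/{n}0.png",im); np.savez(f"pics/{n}0.npz",im=im,d=d,T=c["world_from_camera"],v=c["vfov"],cx=c["cx"],cy=c["cy"])
print(env.state()['t'])
E
```

```text
pics
{'t': 0.0, 'joints': array([ 1.13442677e+00,  4.91541843e-01,  1.55944715e+00,  1.48361870e-05,
        1.09169199e+00, -1.05580511e-01]), 'qvel': array([-0.00172901,  0.00099096, -0.0002288 , -0.00013081, -0.0007146 ,
       -0.00102374]), 'tau': array([ 1.73982335e-03, -6.12648940e+01, -2.58189690e+01,  6.92908466e-02,
        4.81537613e-02, -1.07557696e-04]), 'eef_pos': array([202.84169405, 590.88267313, 186.57356158]), 'tcp_rot': array([-3.14051176e+00, -1.27778730e-04,  2.81079669e+00]), 'ft_force': array([ 0.35067566, -0.63336746, -0.16368887]), 'moment': array([ 0.017211 , -0.0498777, -0.0103886]), 'opening': 0.9985104805344219}
side {'vfov': 52.050238220290545, 'cx': 322.1186356961817, 'cy': 195.31717945570585, 'world_from_camera': array([[ 8.66292956e-01, -2.43255524e-01,  4.36306388e-01,
         3.33312530e+01],
       [-4.99481763e-01, -4.34712128e-01,  7.49361951e-01,
        -9.82852545e+02],
       [ 7.38124467e-03, -8.67094064e-01, -4.98089752e-01,
         6.27107594e+02],
       [ 0.00000000e+00,  0.00000000e+00,  0.00000000e+00,
         1.00000000e+00]])}
to
[... 198 characters left out ...]
.99476840e-01,  2.86440666e-02,  1.50187920e-02,
        -1.45833980e+02],
       [-1.89305109e-02, -1.41594870e-01, -9.89743668e-01,
         1.36958982e+03],
       [ 0.00000000e+00,  0.00000000e+00,  0.00000000e+00,
         1.00000000e+00]])}
wrist {'vfov': 59.855633620266204, 'cx': 318.3799670315054, 'cy': 204.22443934471136, 'world_from_camera': array([[ 3.24709486e-01,  9.17889144e-01,  2.28129938e-01,
         1.39636107e+02],
       [ 9.45813635e-01, -3.14979076e-01, -7.88970776e-02,
         6.13666593e+02],
       [-5.62614141e-04,  2.41387035e-01, -9.70428762e-01,
         3.84661399e+02],
       [ 0.00000000e+00,  0.00000000e+00,  0.00000000e+00,
         1.00000000e+00]])}
0.15
```

View pics/top0.png

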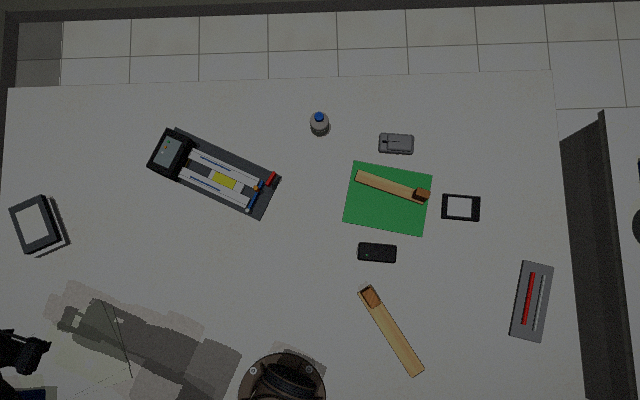

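View pics/side0.png

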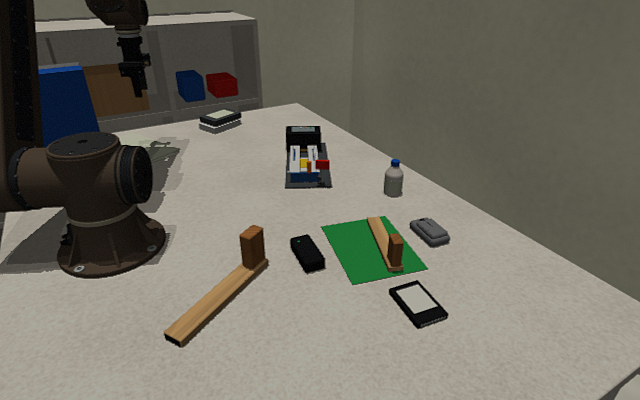

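View pics/wrist0.png

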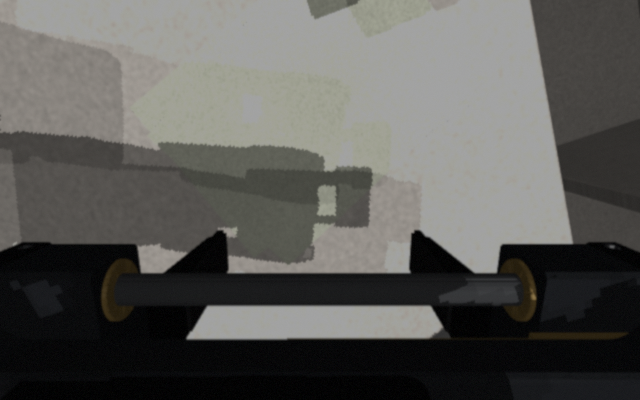

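```bash
cat > h.py <<'E'
import numpy as np, cv2
from scipy.spatial.transform import Rotation as R
class V:
    def __init__(s,path=None,name=None):
        if path: z=np.load(path); s.im,s.d,s.T=z['im'],z['d'],z['T']; s.cx,s.cy,v=float(z['cx']),float(z['cy']),float(z['v'])
        else:
            from cell import read_camera,get_calibration
            c=get_calibration(name); s.im,s.d=read_camera(name); s.T=c["world_from_camera"]; s.cx,s.cy,v=c["cx"],c["cy"],c["vfov"]
        s.v=v; s.f=200/np.tan(np.radians(v)/2); s.hsv=cv2.cvtColor(s.im,cv2.COLOR_BGR2HSV)
    def save(s,p): np.savez(p,im=s.im,d=s.d,T=s.T,v=s.v,cx=s.cx,cy=s.cy); cv2.imwrite(p.replace('.npz','.png'),s.im)
    def plane(s,uv,z):
        uv=np.atleast_2d(np.asarray(uv,float)); r=np.c_[(uv[:,0]-s.cx)/s.f,(uv[:,1]-s.cy)/s.f,np.ones(len(uv))]@s.T[:3,:3].T
        o=s.T[:3,3]; return o+r*((z-o[2])/r[:,2])[:,None]
    def cloud(s):
        v,u=np.mgrid[:400,:640]; c=np.stack([(u-s.cx)/s.f*s.d,(v-s.cy)/s.f*s.d,s.d],-1)
        return c@s.T[:3,:3].T+s.T[:3,3]
    def proj(s,P):
        c=(np.atleast_2d(P)-s.T[:3,3])@s.T[:3,:3]; return np.c_[s.cx+s.f*c[:,0]/c[:,2],s.cy+s.f*c[:,1]/c[:,2]]
    def mask(s,lo,hi): return cv2.inRange(s.hsv,np.array(lo),np.array(hi))
    def comps(s,m,amin=8):
        n,l,st,ce=cv2.connectedComponentsWithStats(m); return [(ce[i],st[i],l==i) for i in range(1,n) if st[i,4]>=amin]
E
python3 - <<'E'
from h import *
v=V('pics/top0.npz')
X=v.cloud()
for n,lo,hi,z in (('green',(50,100,40),(75,255,255),3),('red',(0,150,60),(6,255,255),92),('red2',(174,150,60),(180,255,255),92),('yel',(24,120,80),(34,255,255),18),('blue',(105,120,40),(125,255,255),36),('orange',(8,120,60),(22,255,255),14)):
    for c,st,m in v.comps(v.mask(lo,hi)):
        print(n,c.round(1),st,v.plane(c,z)[0].round(1),'depth',np.median(X[m],0).round(1))
c=cv2.resize(v.im[110:270,130:450],None,fx=2.5,fy=2.5,interpolation=cv2.INTER_CUBIC); cv2.imwrite('pics/top0c.png',cv2.convertScaleAbs(c,alpha=1.6))
E
```

```text
green [385.9 201. ] [ 342  161   90   76 4066] [ 551.4 -316.7    3. ] depth [ 541.5 -316.4    2.2]
red [270.  177.4] [265 171  10  14  47] [614.4  16.3  92. ] depth [615.4  16.4  90.7]
red [528.  298.9] [522 272  13  53 185] [ 261.1 -673.6   92. ] depth [ 256.  -701.9   22.1]
yel [223.6 179.8] [212 171  24  18 222] [627.  164.4  18. ] depth [627.  163.8  18.1]
blue [318.3 115.9] [314 112   9   9  63] [ 809.2 -123.    36. ] depth [ 783.6 -123.6  109.1]
blue [214.4 163.1] [201 157  29  14  35] [674.3 187.7  36. ] depth [675.3 189.6  31.3]
blue [204.  182.8] [190 176  30  15  38] [615.9 218.1  36. ] depth [617.1 219.5  33.2]
blue [260.2 183.7] [258 180   5   8  22] [608.3  52.5  36. ] depth [607.8  52.7  34.9]
blue [252.3 199.6] [248 192  10  16  45] [561.9  76.   36. ] depth [561.   76.7  35.3]
orange [255.1 187.6] [253 186   5   5  18] [601.5  71.2  14. ] depth [591.5  61.7  73.8]
orange [422.5 192.4] [416 187  14  12 103] [ 572.2 -424.4   14. ] depth [ 561.  -410.6   82.8]
orange [371.1 297.6] [362 285  20  24 232] [ 271.1 -260.3   14. ] depth [ 275.  -252.9  103.4]
```

View pics/top0c.png

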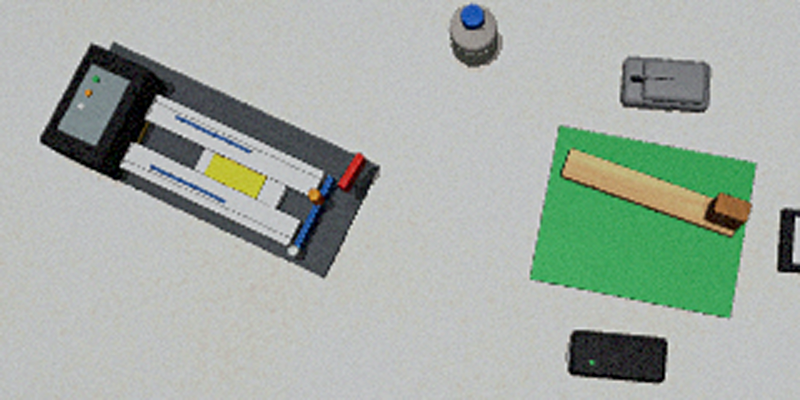

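Top view: the reader is at about (215,175), with the red key at (270,177), the orange post at (255,188) and the drive label at (224,180). There are two sticks. The one on the mat has its handle at (422,192) and its top at 83 mm, which matches 81+3. The one off the mat at (371,297) has its top at 103 mm, so it is the larger decoy. The one I need is on the mat, as the enlarged crop confirms. Next I move the wrist camera over the reader.

```bash
cat >> h.py <<'E'
def st():
    from cell import env
    return env.state()
def go(pos,yaw,s=None):
    """pose tool down, yaw(rad) -> rotvec and shift in the tool axes"""
    s=s or st(); R0=R.from_euler('xyz',s['tcp_rot']); R1=R.from_euler('xyz',[np.pi,0,yaw])
    print('rot',(R0.inv()*R1).as_rotvec().round(4),'shift',(R0.inv().apply(np.array(pos)-s['eef_pos'])/1000).round(4),'dist',np.linalg.norm(np.array(pos)-s['eef_pos']).round(1))
E
python3 -c "
from h import *
go([580,80,240],np.radians(153))"
```

```text
rot [-0.0007 -0.      0.1405] shift [-0.5226 -0.3608 -0.053 ] dist 637.3
```

>>> arm_command:
  targets:
    - [[0,0,0.14],[-0.523,-0.361,-0.053],0]
    - [[0,0,0.14],[-0.523,-0.361,-0.053],0]
    - [[0,0,0.14],[-0.523,-0.361,-0.053],0]
    - [[0,0,0.14],[-0.523,-0.361,-0.053],0]
    - [[0,0,0.14],[-0.523,-0.361,-0.053],0]
    - [[0,0,0.14],[-0.523,-0.361,-0.053],0]
    - [[0,0,0.14],[-0.523,-0.361,-0.053],0]
    - [[0,0,0.14],[-0.523,-0.361,-0.053],0]

```text
t: 0.95
eef_pos: [440.5, 268.6, 220.6]
tcp_rot: [3.141, -0.0, 2.671]
ft_force: [0.3, 0.3, -0.2]
opening: 1.0
```

```bash
python3 -c "
from h import *
go([580,80,240],np.radians(153))"
```

```text
rot [ 0.0001 -0.      0.0005] shift [-0.2098 -0.1048 -0.0194] dist 235.4
```

>>> arm_command:
  targets:
    - [[0,0,0],[-0.21,-0.105,-0.019],0]
    - [[0,0,0],[-0.21,-0.105,-0.019],0]
    - [[0,0,0],[-0.21,-0.105,-0.019],0]
    - [[0,0,0],[-0.21,-0.105,-0.019],0]
    - [[0,0,0],[-0.21,-0.105,-0.019],0]
    - [[0,0,0],[-0.21,-0.105,-0.019],0]
    - [[0,0,0],[-0.21,-0.105,-0.019],0]
    - [[0,0,0],[-0.21,-0.105,-0.019],0]

```text
t: 1.75
eef_pos: [578.6, 82.3, 239.2]
tcp_rot: [-3.142, -0.001, 2.671]
ft_force: [-0.5, 0.4, 0.6]
opening: 1.0
```

```bash
python3 -c "
from h import *
v=V(name='wrist'); v.save('pics/w1.npz'); s=st(); print(s['eef_pos'],s['tcp_rot'],s['joints'])"
```

```text
[578.56049161  82.52212942 239.32163475] [-3.14158870e+00 -4.46612751e-04  2.67187426e+00] [ 2.85671933e-02  3.84732985e-01  1.59206570e+00  2.28510131e-04
  1.16518818e+00 -1.07260095e+00]
```

View pics/w1.png

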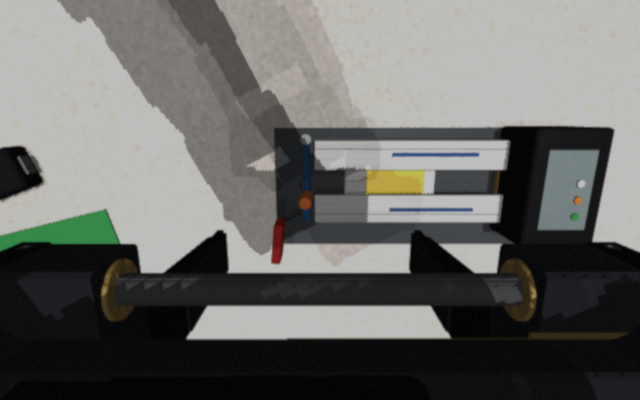

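Wrist view: the reader's axis lies almost along the image rows. Hinge post at (306,139), orange post (305,203), red key (278,241), wall lips as white bands at rows 140-170 and 195-222, head at right.

```bash
python3 - <<'E'
from h import *
v=V('pics/w1.npz'); X=v.cloud()
# lips/walls: points with depth-z 29..35
z=X[...,2]
m=((z>28)&(z<35.5)).astype(np.uint8)*255; m[:,520:]=0; m[:120]=0; m[230:]=0; m[:,:312]=0
m=cv2.morphologyEx(m,cv2.MORPH_OPEN,np.ones((3,3)))
for c,s,k in v.comps(m,300):
    cn=max(cv2.findContours(k.astype(np.uint8),cv2.RETR_EXTERNAL,cv2.CHAIN_APPROX_NONE)[0],key=len)[:,0]
    P=v.plane(cn,32)[:,:2].astype(np.float32); r=cv2.minAreaRect(P)
    b=cv2.boxPoints(r); print('lip',s,[np.round(x,1) for x in r],b.round(1).tolist(),'z',np.median(z[k]).round(1))
for n,lo,hi,h in (('red',(0,120,40),(8,255,255),92),('red2',(172,120,40),(180,255,255),92),('or',(6,120,40),(20,255,255),75),('yel',(22,120,60),(34,255,255),18),('blue',(105,120,30),(130,255,255),36)):
    for c,s,k in v.comps(v.mask(lo,hi),40):
        kk=k&(abs(z-h)<5)
        print(n,c.round(1),s,'ncap',kk.sum(), X[kk].mean(0).round(1) if kk.sum()>5 else '', v.plane(c,h)[0].round(1))
        if kk.sum()>30:
            vv,uu=np.nonzero(kk); P=v.plane(np.c_[uu,vv],h)[:,:2].astype(np.float32); r=cv2.minAreaRect(P); print('   rect',r,cv2.boxPoints(r).round(1).tolist())
E
```

```text
lip [ 315  135  198   47 5679] [array([609.1, 190.4]), array([226.3,  53.4]), np.float64(63.0)] [[533.9000244140625, 101.69999694824219], [581.5, 77.5], [684.2000122070312, 279.1000061035156], [636.7000122070312, 303.3999938964844]] z 32.6
lip [ 315  195  190   35 5258] [array([666.9, 161.2]), array([226.8,  42.6]), np.float64(62.9)] [[596.2999877929688, 69.9000015258789], [634.2999877929688, 50.5], [737.5, 252.5], [699.5999755859375, 271.8999938964844]] z 32.6
red [277.8 240. ] [272 218  13  45 400] ncap 339 [613.2  17.2  92.1] [610.7  19.2  92. ]
   rect ((613.72021484375, 16.857555389404297), (9.557572364807129, 42.8415412902832), 57.47003936767578) [[593.0999755859375, 24.299999237060547], [629.2000122070312, 1.2999999523162842], [634.4000244140625, 9.399999618530273], [598.2000122070312, 32.400001525878906]]
or [496.6 178.8] [494 172   6  16  48] ncap 0  [659.8 253.1  75. ]
or [305.2 199.8] [298 191  14  18 206] ncap 126 [591.1  60.7  75. ] [588.5  62.5  75. ]
   rect ((591.0300903320312, 60.95113754272461), (12.915056228637695, 12.145560264587402), 63.05961990356445) [[582.7000
[... 1395 characters left out ...]
257.8999938964844]]
blue [430.8 209.5] [391 209  81   2 161] ncap 159 [675.4 185.8  33.7] [674.5 185.3  36. ]
   rect ((674.5748291015625, 185.4979705810547), (95.54757690429688, 1.2355709075927734), 63.05906677246094) [[652.4000244140625, 143.1999969482422], [653.5, 142.60000610351562], [696.7999877929688, 227.8000030517578], [695.7000122070312, 228.39999389648438]]
blue [306.3 215.5] [303 210   8  12  82] ncap 78 [613.7  49.1  36.4] [613.7  49.4  36. ]
   rect ((613.564453125, 48.9722900390625), (7.2155561447143555, 13.744791030883789), 62.6925163269043) [[605.7999877929688, 48.900001525878906], [618.0, 42.599998474121094], [621.2999877929688, 49.0], [609.0999755859375, 55.29999923706055]]
```

```bash
cat >> h.py <<'E'
O=np.array([582.3,76.8]); YAW=np.radians(63.0)
def W(x,y):
    c,s=np.cos(YAW),np.sin(YAW); return O+[c*x-s*y,s*x+c*y]
def toR(p):
    c,s=np.cos(YAW),np.sin(YAW); d=np.array(p)[:2]-O; return np.array([c*d[0]+s*d[1],-s*d[0]+c*d[1]])
E
python3 -c "
from h import *
go([614,16.5,120],np.radians(147.5))"
```

```text
rot [-0.     -0.0004  0.0975] shift [-0.0615 -0.0428  0.1193] dist 140.9
```

>>> arm_command:
  targets:
    - [[0,0,0.0975],[-0.0615,-0.0428,0.06],0]
    - [[0,0,0.0975],[-0.0615,-0.0428,0.1193],0]
    - [[0,0,0.0975],[-0.0615,-0.0428,0.1193],0]
    - [[0,0,0.0975],[-0.0615,-0.0428,0.1193],0]
    - [[0,0,0.0975],[-0.0615,-0.0428,0.1193],0]
    - [[0,0,0.0975],[-0.0615,-0.0428,0.1193],0]
    - [[0,0,0.0975],[-0.0615,-0.0428,0.1193],0]

```text
t: 2.5
eef_pos: [615.2, 16.5, 122.3]
tcp_rot: [3.14, 0.003, 2.574]
ft_force: [-0.1, 0.6, 0.1]
opening: 0.998
```

```bash
python3 -c "
from h import *
v=V(name='wrist'); v.save('pics/w2.npz'); s=st(); print(s['eef_pos'],s['tcp_rot']);
go([614,16.5,60],np.radians(147.5))"
```

```text
[615.09222522  16.33714704 122.00686361] [3.14014029e+00 2.48990745e-03 2.57432745e+00]
rot [ 0.0015  0.0025 -0.    ] shift [ 0.0012 -0.0005  0.062 ] dist 62.0
```

View pics/w2.png

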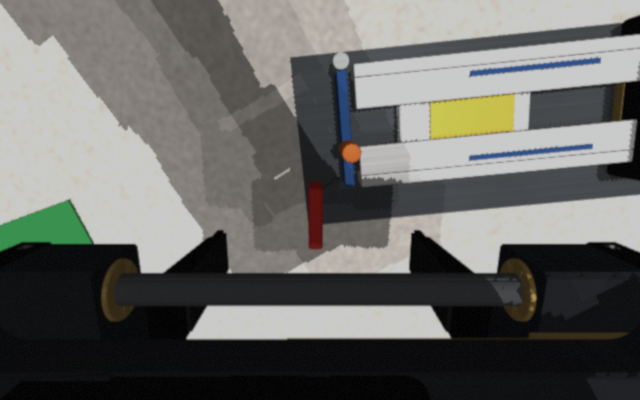

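Key at (316,216), almost upright in the image and centred between the fingers as it should be.

```bash
python3 - <<'E'
from h import *
v=V('pics/w2.npz'); X=v.cloud(); z=X[...,2]
for n,lo,hi,h in (('red',(0,120,40),(8,255,255),92),('or',(6,120,40),(20,255,255),75)):
    for c,s,k in v.comps(v.mask(lo,hi),100):
        kk=k&(abs(z-h)<5)
        if kk.sum()>30:
            vv,uu=np.nonzero(kk); P=v.plane(np.c_[uu,vv],h)[:,:2].astype(np.float32); r=cv2.minAreaRect(P); print(n,r,toR(r[0]))
s=st(); print(s['eef_pos'],s['tcp_rot'])
E
```

```text
red ((613.9105834960938, 15.765520095825195), (9.540223121643066, 43.46578598022461), 57.65935134887695) [-40.0312152  -55.87431016]
or ((590.9541015625, 60.04427719116211), (13.049283981323242, 12.779958724975586), 43.53646469116211) [-11.00057845 -15.31779992]
[615.09222522  16.33714704 122.00686361] [3.14014029e+00 2.48990745e-03 2.57432745e+00]
```

>>> arm_command:
  targets:
    - [[0,0.002,0],[0.001,0,0.03],0]
    - [[0,0.002,0],[0.001,0,0.061],0]
    - [[0,0.002,0],[0.001,0,0.061],0]
    - [[0,0.002,0],[0.001,0,0.061],255]
    - [[0,0.002,0],[0.001,0,0.061],255]
    - [[0,0.002,0],[0.001,0,0.061],255]
    - [[0,0.002,0],[0.001,0,0.061],255]
    - [[0,0.002,0],[0.001,0,0.061],255]

```text
t: 3.35
eef_pos: [614.0, 16.1, 59.7]
tcp_rot: [3.141, -0.001, 2.573]
ft_force: [-0.8, 0.4, -0.3]
opening: 0.636
```

```bash
sed -i 's/O=np.array(.*\]); YAW/O=np.array([582.0,76.2]); YAW/' h.py; python3 -c "
from h import *
s=st(); print(s)"
```

```text
{'t': 3.35, 'joints': array([-8.18223202e-02,  6.23083154e-01,  1.70688492e+00,  1.42922493e-03,
        8.12507166e-01, -1.08522285e+00]), 'qvel': array([-3.52759037e-04,  5.68515738e-03,  2.14557400e-03, -4.37081673e-04,
       -4.38793320e-03, -8.37062341e-05]), 'tau': array([ 2.22569023e-02, -6.40774298e+01, -2.01342559e+01,  7.53552740e-03,
        9.96391126e-02,  4.56536100e-04]), 'eef_pos': array([614.00213815,  16.08139386,  59.69979364]), 'tcp_rot': array([ 3.14108788e+00, -1.26489312e-03,  2.57321387e+00]), 'ft_force': array([-0.82748431,  0.41510635, -0.25223153]), 'moment': array([-0.04320383, -0.04222665,  0.02560822]), 'opening': 0.6358661801901082}
```

Fingers are slow; keep closing.

>>> arm_command:
  targets:
    - [[0,0,0],[0,0,0],255]
    - [[0,0,0],[0,0,0],255]
    - [[0,0,0],[0,0,0],255]
    - [[0,0,0],[0,0,0],255]
    - [[0,0,0],[0,0,0],255]
    - [[0,0,0],[0,0,0],255]
    - [[0,0,0],[0,0,0],255]
    - [[0,0,0],[0,0,0],255]

```text
t: 4.15
eef_pos: [613.3, 15.4, 59.0]
tcp_rot: [-3.14, -0.003, 2.574]
ft_force: [-2.3, -4.4, 2.8]
opening: 0.101
```

>>> arm_command:
  targets:
    - [[0,0,0.14],[0,0,0],255]
    - [[0,0,0.28],[0,0,0],255]
    - [[0,0,0.42],[0,0,0],255]
    - [[0,0,0.56],[0,0,0],255]
    - [[0,0,0.7],[0,0,0],255]
    - [[0,0,0.84],[0,0,0],255]
    - [[0,0,0.98],[0,0,0],255]
    - [[0,0,1.1],[0,0,0],255]

```text
t: 4.95
eef_pos: [614.2, 15.8, 59.1]
tcp_rot: [-3.141, -0.001, 1.468]
ft_force: [2.4, -2.3, -1.8]
opening: 0.097
```

>>> arm_command:
  targets:
    - [[0,0,0.14],[0,0,0],255]
    - [[0,0,0.26],[0,0,0],255]
    - [[0,0,0.35],[0,0,0],255]
    - [[0,0,0.35],[0,0,0],255]
    - [[0,0,0.35],[0,0,0],255]
    - [[0,0,0.35],[0,0,0],255]
    - [[0,0,0.35],[0,0,0],255]

```text
t: 5.65
eef_pos: [614.5, 15.7, 59.1]
tcp_rot: [-3.141, -0.001, 1.126]
ft_force: [4.5, -3.3, -4.1]
opening: 0.103
```

>>> arm_command:
  targets:
    - [[0,0,0],[0,0,0],170]
    - [[0,0,0],[0,0,0],170]
    - [[0,0,0],[0,0,0],170]
    - [[0,0,0],[0,0,0],170]
    - [[0,0,0],[0,0,-0.03],170]
    - [[0,0,0],[0,0,-0.07],170]
    - [[0,0,0],[0,0,-0.11],170]
    - [[0,0,0],[0,0,-0.11],170]

```text
t: 6.45
eef_pos: [616.0, 16.0, 174.4]
tcp_rot: [3.136, -0.003, 1.124]
ft_force: [-0.0, -0.9, -0.8]
opening: 0.332
```

```bash
python3 - <<'E'
from h import *
go([*W(-10,-15),170],np.radians(153))
E
```

```text
rot [ 0.0071  0.0018 -1.5465] shift [ 0.0292 -0.042   0.0043] dist 51.4
```

>>> arm_command:
  targets:
    - [[0,0,-1.54],[0.029,-0.042,0.004],175]
    - [[0,0,-1.54],[0.029,-0.042,0.004],175]
    - [[0,0,-1.54],[0.029,-0.042,0.004],175]
    - [[0,0,-1.54],[0.029,-0.042,0.004],175]
    - [[0,0,-1.54],[0.029,-0.042,0.004],175]
    - [[0,0,-1.54],[0.029,-0.042,0.004],175]
    - [[0,0,-1.54],[0.029,-0.042,0.004],175]
    - [[0,0,-1.54],[0.029,-0.042,0.004],175]

```text
t: 7.25
eef_pos: [588.3, 60.4, 164.6]
tcp_rot: [-3.141, -0.003, 2.33]
ft_force: [-0.1, 0.9, 0.3]
opening: 0.314
```

>>> arm_command:
  targets:
    - [[0,0,-0.4],[0,0,0],175]
    - [[0,0,-0.4],[0,0,0],175]
    - [[0,0,-0.4],[0,0,0],175]

```text
t: 7.55
eef_pos: [588.3, 60.4, 164.6]
tcp_rot: [3.141, -0.003, 2.73]
ft_force: [0.6, -0.4, 0.0]
opening: 0.318
```

```bash
python3 - <<'E'
from h import *
s=st(); print(s['eef_pos'],s['tcp_rot'])
v=V(name='wrist'); v.save('pics/w3.npz'); X=v.cloud(); z=X[...,2]
for n,lo,hi,h in (('red',(0,120,40),(8,255,255),92),('or',(6,120,40),(20,255,255),75)):
    for c,s,k in v.comps(v.mask(lo,hi),60):
        kk=k&(abs(z-h)<5)
        if kk.sum()>30:
            vv,uu=np.nonzero(kk); P=v.plane(np.c_[uu,vv],h)[:,:2].astype(np.float32); r=cv2.minAreaRect(P); print(n,r,toR(r[0]))
go([*W(-10,-15),48],np.radians(153))
E
```

```text
[588.31624432  60.37852328 164.59436834] [ 3.14149955e+00 -2.75593120e-03  2.72962562e+00]
red ((605.3557739257812, 1.5719943046569824), (6.4395012855529785, 12.289549827575684), 32.859947204589844) [-55.89074049 -54.69055255]
red ((619.6541748046875, 29.219215393066406), (13.373067855834961, 9.747978210449219), 66.38677978515625) [-24.76554796 -54.8789453 ]
or ((590.67626953125, 60.4964599609375), (12.804601669311523, 12.261514663696289), 66.39199829101562) [-10.05301269 -14.85987075]
rot [-0.     -0.0028  0.0637] shift [-0.0026  0.0011  0.1166] dist 116.6
```

View pics/w3.png

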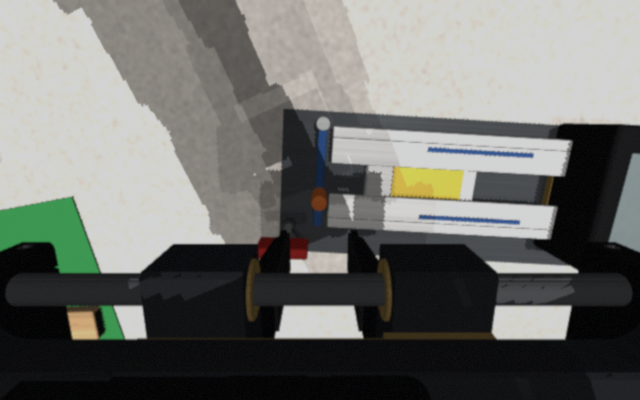

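Post at (319,200), measured (-10,-15) in the reader frame. The two visible ends of the key bow now line up along the reader's x, so the latch is at about 1.55. Lower the open fingers around the post.

>>> arm_command:
  targets:
    - [[0,-0.003,0.064],[-0.0026,0.001,0.04],175]
    - [[0,-0.003,0.064],[-0.0026,0.001,0.08],175]
    - [[0,-0.003,0.064],[-0.0026,0.001,0.117],175]
    - [[0,-0.003,0.064],[-0.0026,0.001,0.117],175]
    - [[0,-0.003,0.064],[-0.0026,0.001,0.117],175]

```text
t: 8.1
eef_pos: [591.3, 60.3, 48.4]
tcp_rot: [-3.142, 0.0, 2.658]
ft_force: [-0.2, 0.1, 1.0]
opening: 0.317
```

```bash
python3 - <<'E'
from h import *
s=st(); print(s['eef_pos'],s['tcp_rot'],s['ft_force'],toR(s['eef_pos']))
E
```

```text
[591.2812626   60.33333975  48.43877868] [-3.14155660e+00  1.77025332e-04  2.65834007e+00] [-0.20071206  0.06395833  0.9880823 ] [ -9.92369275 -15.47297854]
```

>>> arm_command:
  targets:
    - [[0,0,0.13],[0.0005,-0.0078,0],175]
    - [[0,0,0.26],[0.002,-0.0154,0],175]
    - [[0,0,0.4],[0.0047,-0.0234,0],175]
    - [[0,0,0.53],[0.0082,-0.0303,0],175]
    - [[0,0,0.66],[0.0126,-0.0368,0],175]
    - [[0,0,0.8],[0.0182,-0.043,0],175]
    - [[0,0,0.8],[0.0182,-0.043,0],175]

```text
t: 8.8
eef_pos: [555.6, 30.4, 50.4]
tcp_rot: [3.138, 0.001, 1.856]
ft_force: [0.1, 0.2, -0.7]
opening: 0.313
```

```bash
python3 - <<'E'
from h import *
s=st(); print(s['eef_pos'],s['tcp_rot'],s['ft_force'],toR(s['eef_pos']))
t=2.0
h=W(-10,45); 
for t in (1.,1.2,1.4,1.6,1.8,2.0):
    go([*W(-10-60*np.sin(t),45-60*np.cos(t)),48],np.radians(153)-t,s)
v=V(name='side'); v.save('pics/s4.npz')
cv2.imwrite('pics/s4c.png',cv2.resize(v.im[110:210,230:430],None,fx=4,fy=4))
E
```

```text
[555.64565463  30.41174557  50.42559538] [3.13790054e+00 1.42672027e-03 1.85631760e+00] [ 0.0882852   0.21884889 -0.6590297 ] [-52.76225585   2.69446115]
rot [0.0038 0.0011 0.186 ] shift [ 0.0012 -0.0125  0.0024] dist 12.8
rot [0.0039 0.0007 0.386 ] shift [ 0.0046 -0.024   0.0023] dist 24.5
rot [4.00e-03 3.00e-04 5.86e-01] shift [ 0.0101 -0.0346  0.0023] dist 36.1
rot [ 4.10e-03 -1.00e-04  7.86e-01] shift [ 0.0177 -0.0439  0.0022] dist 47.4
rot [ 4.10e-03 -5.00e-04  9.86e-01] shift [ 0.027  -0.0514  0.0022] dist 58.1
rot [ 4.100e-03 -9.000e-04  1.186e+00] shift [ 0.0376 -0.057   0.0022] dist 68.3
```

View pics/s4c.png

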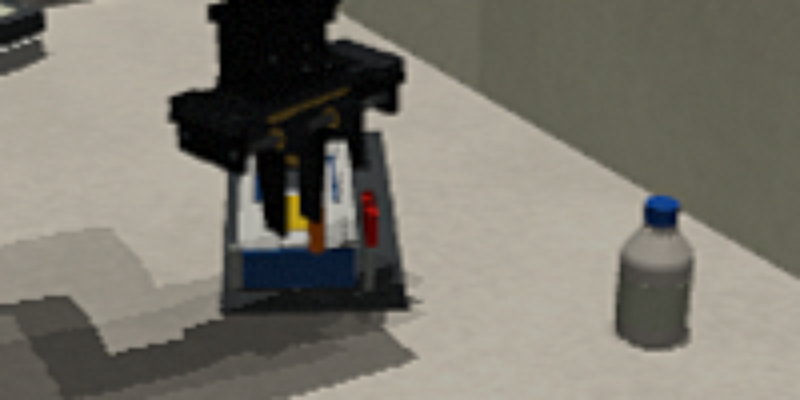

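```bash
python3 - <<'E'
from h import *
v=V(name='wrist'); v.save('pics/w5.npz')
t=V(name='top'); t.save('pics/t5.npz')
s=V('pics/s4.npz')
for n,c in (('wrist',v),('top',t),('side',s)):
    print(n,'shut',c.proj([*W(-10,-15),60]).round(),'open.8',c.proj([*W(-10-60*np.sin(.7),45-60*np.cos(.7)),60]).round(),'tcp',c.proj(st()['eef_pos']).round())
cv2.imwrite('pics/t5c.png',cv2.resize(t.im[110:230,130:310],None,fx=4,fy=4))
E
```

```text
wrist shut [[392. 208.]] open.8 [[326. 239.]] tcp [[317. 234.]]
top shut [[256. 188.]] open.8 [[266. 198.]] tcp [[267. 200.]]
side shut [[309. 165.]] open.8 [[305. 170.]] tcp [[304. 174.]]
```

View pics/w5.png

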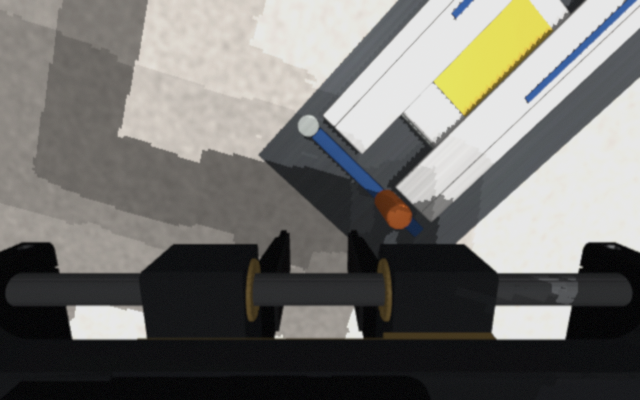

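View pics/t5c.png

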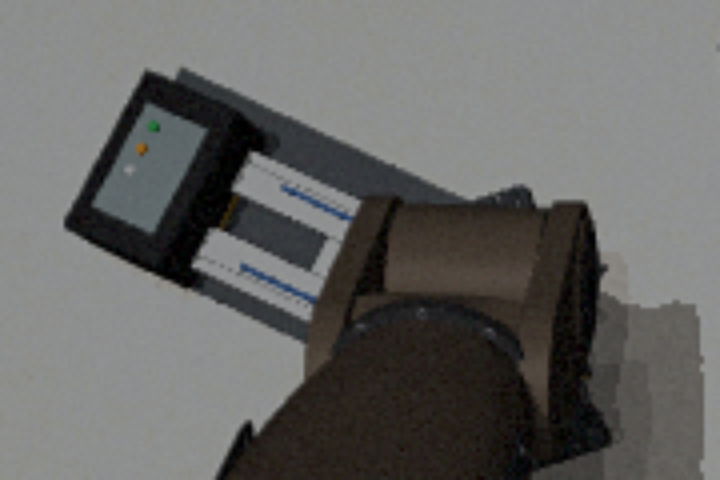

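```bash
python3 - <<'E'
from h import *
s=V('pics/s4.npz'); X=s.cloud()
e=st()['eef_pos']; print(e,st()['tau'],st()['t'])
sub=X[140:180,285:325]; 
for r in range(150,178,1):
    print(r,[f"{X[r,c,0]:.0f},{X[r,c,1]:.0f},{X[r,c,2]:.0f}" for c in range(296,314,3)])
E
```

```text
[556.2074706   30.72512754  49.44727371] [-1.33092189e-01 -5.86174428e+01 -1.73298651e+01  3.89883108e-02
  7.90105783e-02  6.83440478e-02] 8.95
150 ['528,22,139', '531,9,144', '677,275,11', '567,40,124', '572,30,127', '580,26,127']
151 ['527,20,137', '531,9,141', '679,279,5', '568,43,119', '570,27,125', '579,24,124']
152 ['528,23,133', '530,8,138', '678,276,2', '566,39,118', '573,32,119', '579,23,121']
153 ['529,26,128', '532,11,133', '673,267,3', '568,43,113', '572,29,117', '578,23,118']
154 ['529,26,124', '533,14,128', '671,263,1', '567,39,111', '570,26,116', '579,25,114']
155 ['530,28,120', '531,10,127', '667,255,1', '568,42,106', '571,28,111', '581,28,109']
156 ['531,29,116', '533,14,122', '660,243,3', '568,42,103', '571,27,108', '580,26,107']
157 ['529,26,115', '532,12,119', '654,232,5', '567,41,100', '571,29,104', '578,22,106']
158 ['530,29,110', '534,17,114', '639,202,16', '567,41,97', '572,31,100', '581,27,99']
159 ['532,33,105', '533,15,112', '634,193,17', '568,43,93', '571,29,97', '646,148,33']
160 ['533,34,101', '534,15,108', '632,188,16', '567,40,91', '571,28,95', '643,1
[... 740 characters left out ...]
,16', '586,58,47', '595,54,47']
170 ['566,104,29', '574,98,29', '592,111,19', '602,109,18', '585,56,45', '593,50,46']
171 ['561,94,31', '569,88,31', '593,113,15', '601,107,15', '583,51,44', '593,50,42']
172 ['552,76,37', '565,80,32', '573,74,33', '580,67,34', '585,57,37', '593,50,38']
173 ['553,79,32', '561,72,33', '570,69,32', '577,62,33', '585,56,34', '595,55,32']
174 ['549,70,33', '558,66,33', '567,63,32', '578,64,29', '583,53,32', '593,51,31']
175 ['553,77,25', '560,70,27', '566,62,29', '578,63,26', '586,58,26', '596,55,25']
176 ['552,77,22', '559,70,23', '569,66,23', '576,60,24', '587,59,21', '594,53,22']
177 ['551,75,19', '560,71,19', '568,66,19', '577,62,19', '585,56,20', '594,53,18']
```

```bash
python3 - <<'E'
from h import *
for p,e in (('w1',[578.56,82.5,239.3]),('w3',[588.3,60.4,164.6]),('w5',[556.2,30.7,49.4])):
    v=V(f'pics/{p}.npz'); C=v.cloud()[215:330]
    Z=C[...,2]; near=(v.d[215:330]<v.d[100:150].mean()*0 + 260)&(v.d[215:330]>20)
    # lowest z among near pixels per side
    z=Z[near]; print(p,near.sum(), 'min z - tcp', (np.percentile(z,[0.5,2,5,20])-e[2]).round(1))
    idx=np.argwhere(near&(Z<np.percentile(z,3))); 
    print(idx.min(0)+[215,0],idx.max(0)+[215,0], v.proj(e).round())
    P=C[near&(Z<np.percentile(z,3))]; print((P.mean(0)-e).round(1))
E
```

```text
w1 41919 min z - tcp [ 31.6  42.4  61.9 114.8]
[230 199] [272 438] [[317. 233.]]
[-3.7  2.8 38.7]
w3 42128 min z - tcp [ 36.   54.3  82.2 116.5]
[230 261] [272 376] [[317. 233.]]
[-7.2  4.2 48. ]
w5 53547 min z - tcp [-49.9 -49.5 -49.  -43.7]
[215   0] [232 639] [[317. 234.]]
[-80.4 -31.3 -49.7]
```

```bash
python3 - <<'E'
from h import *
s=V('pics/s4.npz'); X=s.cloud()
for r in range(118,156,2):
    print(r,[f"{X[r,c,0]:.0f},{X[r,c,1]:.0f},{X[r,c,2]:.0f}" for c in range(270,334,6)])
# dark points within 100mm of the TCP laterally: height histogram by radial band
e=np.array([555.6,30.4,50.4]); d=X-e; near=(np.hypot(d[...,0],d[...,1])<110)&(d[...,2]>-12+0)&(X[...,2]>40)&(s.im.max(-1)<60)
t=np.radians(153)-0.8; tx=np.array([np.cos(t),np.sin(t)]); ty=np.array([np.sin(t),-np.cos(t)])
P=d[near]; a=P[:,:2]@tx; b=P[:,:2]@ty
for lo in range(-100,100,10):
    k=(b>=lo)&(b<lo+10)
    if k.sum()>3: print('jaw axis',lo,k.sum(),'zmin',P[k,2].min().round(),np.percentile(P[k,2],5).round(),'x',np.percentile(a[k],[5,95]).round())
E
```

```text
118 ['735,704,-5', '758,689,-4', '779,668,-1', '504,20,242', '512,-3,248', '525,-13,249', '554,6,238', '899,602,-1', '924,590,-2', '1426,1393,-331', '1462,1371,-330']
120 ['720,670,-1', '743,655,-1', '766,641,-0', '504,20,237', '513,-1,241', '531,-1,238', '558,13,229', '885,577,-1', '631,74,198', '934,553,-2', '1466,1376,-347']
122 ['708,642,-0', '733,633,-2', '755,618,-1', '504,20,231', '510,-5,237', '532,1,232', '553,5,227', '609,71,197', '621,55,200', '639,51,198', '947,521,-3']
124 ['699,622,-2', '723,612,-2', '743,593,-0', '504,21,224', '513,1,229', '533,3,225', '555,8,220', '605,65,193', '617,48,196', '632,38,197', '646,25,198']
126 ['691,604,-3', '711,584,-1', '731,567,1', '503,20,219', '512,-2,225', '534,5,218', '553,5,215', '745,321,78', '611,37,194', '623,21,197', '642,19,195']
128 ['679,576,-1', '704,570,-4', '728,561,-5', '504,22,212', '511,-4,219', '535,8,211', '554,6,208', '573,6,205', '598,14,198', '622,21,191', '642,20,188']
130 ['668,552,-0', '687,532,3', '713,529,-1', '504,23,206', '511,-3,213', '531,-1,209', '551,2,204', '577,12,196', '598,14,192', '630,34,179', '6
[... 2095 characters left out ...]
-45.  17.]
jaw axis -60 502 zmin 115.0 147.0 x [-51.  31.]
jaw axis -50 439 zmin 104.0 122.0 x [-56.  60.]
jaw axis -40 501 zmin 81.0 114.0 x [-60.  57.]
jaw axis -30 447 zmin 30.0 47.0 x [-64.  55.]
jaw axis -20 287 zmin 26.0 119.0 x [-68.  18.]
jaw axis -10 206 zmin 115.0 132.0 x [-70. -20.]
jaw axis 0 154 zmin 117.0 136.0 x [-73. -21.]
jaw axis 10 234 zmin 27.0 34.0 x [-72.   6.]
jaw axis 20 42 zmin 79.0 94.0 x [-36. -11.]
jaw axis 30 34 zmin 15.0 78.0 x [-37. -20.]
jaw axis 40 20 zmin -10.0 -7.0 x [-37. -23.]
jaw axis 50 42 zmin -6.0 117.0 x [-32.  17.]
jaw axis 60 55 zmin 40.0 112.0 x [-37.  19.]
jaw axis 70 95 zmin 107.0 111.0 x [-37.  25.]
jaw axis 80 12 zmin 133.0 137.0 x [-34.  25.]
```

```bash
python3 - <<'E'
import cv2
im=cv2.imread('pics/s4.png'); cv2.imwrite('pics/s4d.png',cv2.convertScaleAbs(cv2.resize(im[100:190,260:350],None,fx=6,fy=6,interpolation=cv2.INTER_NEAREST),alpha=2))
E
```

```text
(no output)
```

View pics/s4d.png

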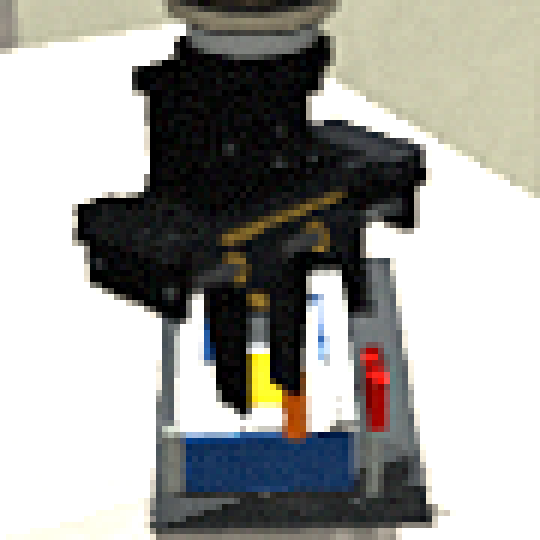

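The side view shows the fingertips at z≈76 while the reported TCP z is 49. The body also sits 27 mm higher than stated, so the real finger ends are about 27 mm above the reported TCP. The fingers passed over the post, which hasn't moved, and nothing was touched. I'll go back and descend 27 mm deeper.

```bash
python3 - <<'E'
from h import *
go([*W(-10,-15),60],np.radians(153))
E
```

```text
rot [ 0.0025  0.0025 -0.8075] shift [ 0.0185  0.0418 -0.0104] dist 46.9
```

>>> arm_command:
  targets:
    - [[0,0,-0.14],[0,0,-0.012],175]
    - [[0,0,-0.28],[0.005,0.015,-0.012],175]
    - [[0,0,-0.42],[0.01,0.025,-0.012],175]
    - [[0.002,0.002,-0.56],[0.0185,0.0418,-0.012],175]
    - [[0.002,0.002,-0.7],[0.0185,0.0418,-0.012],175]
    - [[0.002,0.002,-0.807],[0.0185,0.0418,-0.012],175]
    - [[0.002,0.002,-0.807],[0.0185,0.0418,-0.012],175]
    - [[0.002,0.002,-0.807],[0.0185,0.0418,-0.012],175]

```text
t: 9.75
eef_pos: [590.3, 60.4, 60.4]
tcp_rot: [-3.141, -0.001, 2.665]
ft_force: [0.1, -1.0, 0.1]
opening: 0.311
```

```bash
python3 - <<'E'
from h import *
s=V(name='side'); s.save('pics/s6.npz')
go([*W(-10,-15),21],np.radians(153)); s=st(); print(s['eef_pos'],s['tcp_rot'])
v=V(name='wrist'); v.save('pics/w6.npz')
im=cv2.imread('pics/s6.png'); cv2.imwrite('pics/s6d.png',cv2.convertScaleAbs(cv2.resize(im[100:190,260:350],None,fx=6,fy=6,interpolation=cv2.INTER_NEAREST),alpha=2))
E
```

```text
rot [-0.0005 -0.0013 -0.0059] shift [-0.0006  0.0005  0.0394] dist 39.4
[590.17520883  60.33082942  60.38814856] [-3.14109972e+00 -1.26292012e-03  2.66442511e+00]
```

View pics/s6d.png

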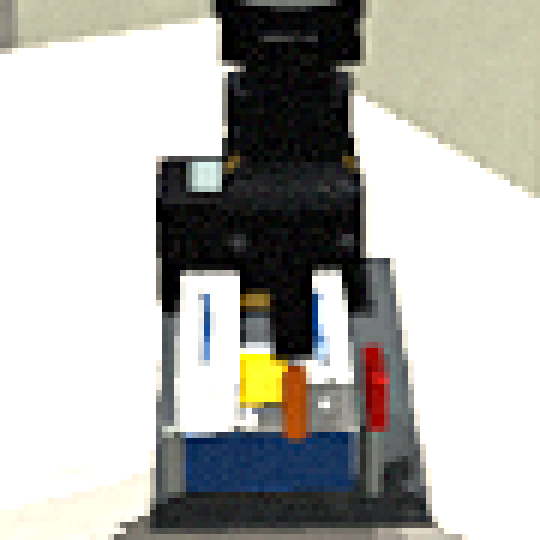

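View pics/w6.png

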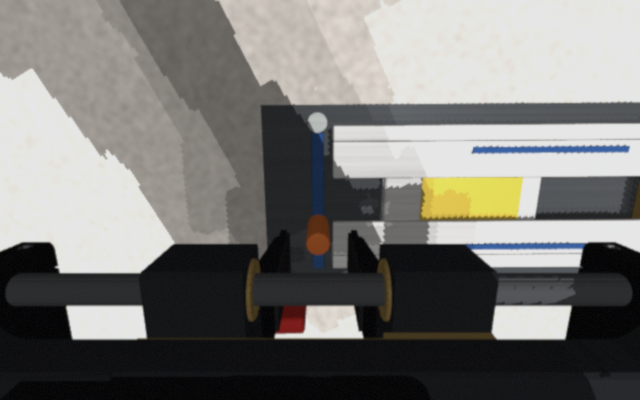

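Confirmed: the tips end just above the post top, and the post is centred between the fingers (318,238). Descend 40 mm and repeat the arc.

>>> arm_command:
  targets:
    - [[0,0,-0.005],[0,0,0.02],175]
    - [[0,0,-0.005],[0,0,0.04],175]
    - [[0,0,-0.005],[0,0,0.04],175]
    - [[0,0,-0.005],[0,0,0.04],175]

```text
t: 10.25
eef_pos: [590.0, 60.2, 20.4]
tcp_rot: [-3.141, -0.002, 2.671]
ft_force: [-0.5, 0.1, 0.4]
opening: 0.317
```

>>> arm_command:
  targets:
    - [[0,0,0.13],[0.0005,-0.0078,0],175]
    - [[0,0,0.26],[0.002,-0.0154,0],175]
    - [[0,0,0.26],[0.002,-0.0154,0],175]
    - [[0,0,0.26],[0.002,-0.0154,0],175]

```text
t: 10.65
eef_pos: [581.7, 47.5, 21.1]
tcp_rot: [-3.141, -0.0, 2.414]
ft_force: [0.0, 0.0, -0.2]
opening: 0.314
```

```bash
python3 - <<'E'
from h import *
s=st(); print(s['eef_pos'],s['tcp_rot'],s['ft_force'],s['moment'])
for t in (.4,.6,.8,1.,1.2,1.4,1.6,1.8,2.0):
    go([*W(-10-60*np.sin(t),45-60*np.cos(t)),21],np.radians(153)-t,s)
v=V(name='wrist'); v.save('pics/w7.npz')
E
```

```text
[581.68605349  47.45010914  21.09780464] [-3.14142557e+00 -3.15631967e-04  2.41446413e+00] [ 0.02985097  0.01249705 -0.17523259] [-0.02291768  0.02968804  0.02648271]
rot [-0.0002 -0.0003  0.1441] shift [ 0.0005 -0.008   0.0001] dist 8.0
rot [-2.000e-04 -3.000e-04  3.441e-01] shift [ 0.0034 -0.0196  0.0001] dist 19.9
rot [-2.000e-04 -3.000e-04  5.441e-01] shift [ 0.0085 -0.0304  0.0001] dist 31.6
rot [-3.000e-04 -2.000e-04  7.441e-01] shift [ 0.0157 -0.04    0.0001] dist 43.0
rot [-3.000e-04 -2.000e-04  9.441e-01] shift [ 0.0247 -0.048   0.0001] dist 54.0
rot [-3.0000e-04 -2.0000e-04  1.1441e+00] shift [ 0.035  -0.054   0.0001] dist 64.4
rot [-4.0000e-04 -2.0000e-04  1.3441e+00] shift [ 0.0464 -0.0578  0.0001] dist 74.1
rot [-4.0000e-04 -1.0000e-04  1.5441e+00] shift [ 0.0583 -0.0594  0.0001] dist 83.2
rot [-4.0000e-04 -1.0000e-04  1.7441e+00] shift [ 0.0702 -0.0585  0.0001] dist 91.4
```

View pics/w7.png

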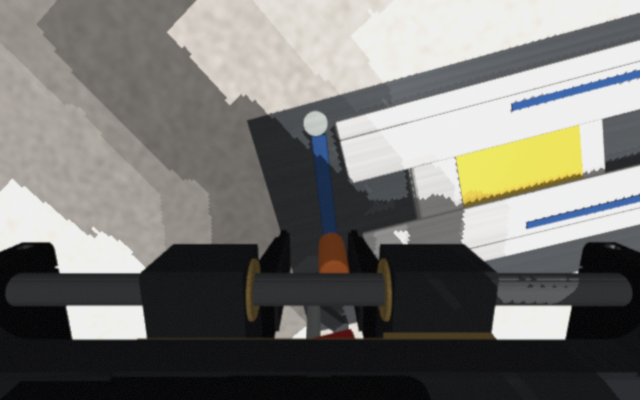

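The panel is now swinging: the blue bar has left the mouth and the post is at (332,255), against the trailing finger. Continue the arc.

>>> arm_command:
  targets:
    - [[0,0,0.144],[0.0005,-0.008,0],175]
    - [[0,0,0.244],[0.0018,-0.0138,0],175]
    - [[0,0,0.344],[0.0034,-0.0196,0],175]
    - [[0,0,0.444],[0.006,-0.025,0],175]
    - [[0,0,0.544],[0.0085,-0.0304,0],175]
    - [[0,0,0.644],[0.012,-0.0352,0],175]
    - [[0,0,0.744],[0.0157,-0.04,0],175]
    - [[0,0,0.744],[0.0157,-0.04,0],175]

```text
t: 11.5
eef_pos: [542.7, 28.2, 20.6]
tcp_rot: [-3.14, -0.0, 1.668]
ft_force: [-0.6, 0.0, 0.0]
opening: 0.316
```

```bash
python3 - <<'E'
from h import *
s=st(); print(s['eef_pos'],s['tcp_rot'],s['ft_force'])
for t in (1.2,1.4,1.6,1.8,2.0):
    go([*W(-10-60*np.sin(t),45-60*np.cos(t)),21],np.radians(153)-t,s)
E
```

```text
[542.67717592  28.24876436  20.55014948] [-3.14010285e+00 -2.24980710e-04  1.66814479e+00] [-0.58949824  0.00425575  0.01567277]
rot [-1.500e-03 -1.000e-04  1.978e-01] shift [ 0.0009 -0.0113 -0.0004] dist 11.3
rot [-1.500e-03  1.000e-04  3.978e-01] shift [ 0.0044 -0.0228 -0.0004] dist 23.2
rot [-1.500e-03  2.000e-04  5.978e-01] shift [ 0.0101 -0.0333 -0.0004] dist 34.8
rot [-1.500e-03  4.000e-04  7.978e-01] shift [ 0.0178 -0.0425 -0.0004] dist 46.0
rot [-1.500e-03  5.000e-04  9.978e-01] shift [ 0.0272 -0.0499 -0.0004] dist 56.8
```

>>> arm_command:
  targets:
    - [[0,0,0.1],[0.0003,-0.006,0],175]
    - [[0,0,0.2],[0.0009,-0.0113,0],175]
    - [[0,0,0.3],[0.0025,-0.017,0],175]
    - [[0,0,0.4],[0.0044,-0.0228,0],175]
    - [[0,0,0.5],[0.007,-0.028,0],175]
    - [[0,0,0.6],[0.0101,-0.0333,0],175]
    - [[0,0,0.7],[0.0138,-0.038,0],175]
    - [[0,0,0.8],[0.0178,-0.0425,0],175]

```text
t: 12.3
eef_pos: [499.2, 41.9, 20.5]
tcp_rot: [-3.141, 0.001, 0.868]
ft_force: [1.4, 0.1, -1.7]
opening: 0.314
```

```bash
python3 - <<'E'
from h import *
s=st(); print(s['eef_pos'],s['tcp_rot'],s['ft_force'])
for t in (1.9,2.0,2.05):
    go([*W(-10-60*np.sin(t),45-60*np.cos(t)),21],np.radians(153)-t,s)
v=V(name='wrist'); v.save('pics/w8.npz')
E
```

```text
[499.23758917  41.9201096   20.50702503] [-3.14091454e+00  6.09734727e-04  8.68378479e-01] [ 1.3831274   0.09307587 -1.7020202 ]
rot [-0.0006  0.0006  0.098 ] shift [-0.0001 -0.0064 -0.0005] dist 6.4
rot [-0.0006  0.0007  0.198 ] shift [ 0.0008 -0.0123 -0.0005] dist 12.3
rot [-0.0006  0.0007  0.248 ] shift [ 0.0014 -0.0152 -0.0005] dist 15.3
```

View pics/w8.png

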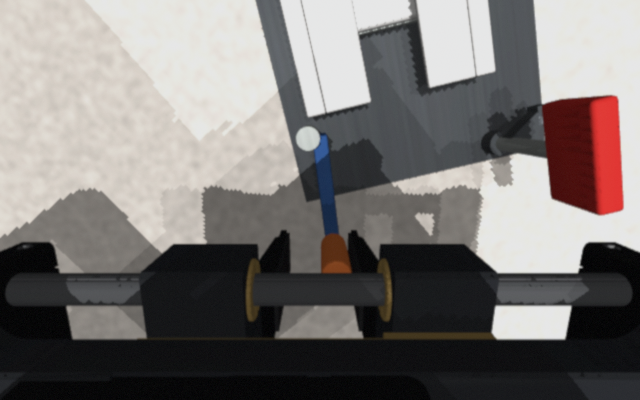

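>>> arm_command:
  targets:
    - [[0,0,0.1],[0,-0.006,0],175]
    - [[0,0,0.2],[0.0008,-0.0123,0],175]
    - [[0,0,0.25],[0.0014,-0.0152,0],175]
    - [[0,0,0.25],[0.0014,-0.0152,0],175]
    - [[0,0,0.25],[0.001,-0.0125,0],175]
    - [[0,0,0.25],[0.001,-0.0125,0],175]

```text
t: 12.95
eef_pos: [490.4, 50.3, 20.4]
tcp_rot: [-3.141, 0.001, 0.62]
ft_force: [-0.6, -0.9, 0.2]
opening: 0.312
```

>>> arm_command:
  targets:
    - [[0,0,0],[0,0,-0.03],175]
    - [[0,0,0],[0,0,-0.08],175]
    - [[0,0,0],[0,0,-0.13],175]
    - [[0,0,0],[0,0,-0.18],175]
    - [[0,0,0],[0,0,-0.22],100]
    - [[0,0,0],[0,0,-0.22],100]

```text
t: 13.55
eef_pos: [492.2, 50.4, 245.4]
tcp_rot: [3.137, -0.006, 0.619]
ft_force: [-0.2, -1.1, -0.5]
opening: 0.428
```

```bash
python3 - <<'E'
from h import *
s=st(); print(s['eef_pos'],s['tcp_rot'],s['joints'])
v=V(name='wrist'); v.save('pics/w9.npz')
# stick rough from top image
t=V('pics/top0.npz'); X=t.cloud()
m=t.mask((10,60,60),(25,255,255)); 
for c,stt,k in t.comps(m,60):
    cn=max(cv2.findContours(k.astype(np.uint8),cv2.RETR_EXTERNAL,cv2.CHAIN_APPROX_NONE)[0],key=len)[:,0]
    r=cv2.minAreaRect(t.plane(cn,17)[:,:2].astype(np.float32)); print(c,stt,r,cv2.boxPoints(r).round().tolist())
E
```

```text
[492.23142135  50.41462999 245.44029238] [ 3.13723075 -0.00586804  0.61926855] [-3.15674252e-02  2.40132126e-01  1.79290517e+00  9.51842406e-05
  1.10124423e+00  9.19930394e-01]
[385.74425287 185.23994253] [355 170  69  34 696] ((592.3384399414062, -329.1000671386719), (213.85696411132812, 34.63978958129883), 68.12882232666016) [[536.0, -422.0], [569.0, -435.0], [648.0, -236.0], [616.0, -223.0]]
[422.67619048 192.41904762] [416 187  15  12 105] ((571.6187133789062, -424.1753234863281), (39.777183532714844, 22.613115310668945), 67.82264709472656) [[554.0, -438.0], [575.0, -447.0], [590.0, -410.0], [569.0, -401.0]]
[391.70599613 332.22566086] [ 357  285   68   93 1551] ((179.0016326904297, -310.6199645996094), (276.81036376953125, 46.3633918762207), 31.066844940185547) [[48.0, -362.0], [72.0, -402.0], [310.0, -259.0], [286.0, -219.0]]
[247.  382.8] [241 374  12  18  70] ((46.47718048095703, 96.61079406738281), (23.974376678466797, 48.32653045654297), 66.99681091308594) [[20.0, 95.0], [64.0, 76.0], [73.0, 98.0], [29.0, 117.0]]
```

View pics/w9.png

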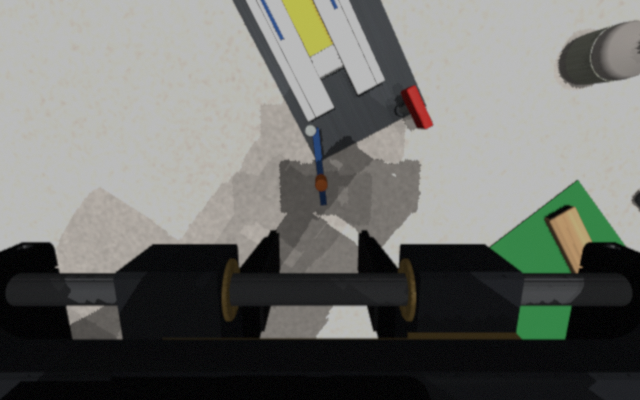

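```bash
python3 - <<'E'
from h import *
v=V('pics/w9.npz'); X=v.cloud(); z=X[...,2]
for n,lo,hi,h in (('red',(0,120,40),(8,255,255),92),('or',(6,120,40),(20,255,255),75)):
    for c,s,k in v.comps(v.mask(lo,hi),60):
        kk=k&(abs(z-h)<5)
        if kk.sum()>30:
            vv,uu=np.nonzero(kk); P=v.plane(np.c_[uu,vv],h)[:,:2].astype(np.float32); r=cv2.minAreaRect(P); p=toR(r[0]);print(n,r,p)
            if n=='or': print('panel',np.arctan2(-(p[0]+10),-(p[1]-45)))
            else:
                b=cv2.boxPoints(r); e=max(((b[i+1]-b[i]) for i in (0,1)),key=np.linalg.norm); print('bow dir deg',np.degrees(np.arctan2(e[1],e[0])),'vs -27')
go([559.7,-410.3,245],np.radians(68.1))
E
```

```text
red ((614.1048583984375, 16.141157150268555), (42.75149917602539, 10.982769966125488), 64.38007354736328) [-38.93752011 -55.87178237]
bow dir deg 64.38007 vs -27
or ((493.57574462890625, 48.0032958984375), (12.027956008911133, 11.870853424072266), 35.44116973876953) [-65.2672192   65.98555265]
panel 1.9336904870824725
rot [ 0.0025 -0.002  -0.5696] shift [-0.2114  0.4151 -0.0023] dist 465.8
```

Panel measures 1.93 rad and the bow stands at 64.4° (latch ≈ 1.55). Both steps are done. Now to the stick on the mat.

>>> arm_command:
  targets:
    - [[0.0025,-0.006,-0.57],[-0.211,0.415,0],0]
    - [[0.0025,-0.006,-0.57],[-0.211,0.415,0],0]
    - [[0.0025,-0.006,-0.57],[-0.211,0.415,0],0]
    - [[0.0025,-0.006,-0.57],[-0.211,0.415,0],0]
    - [[0.0025,-0.006,-0.57],[-0.211,0.415,0],0]
    - [[0.0025,-0.006,-0.57],[-0.211,0.415,0],0]
    - [[0.0025,-0.006,-0.57],[-0.211,0.415,0],0]
    - [[0.0025,-0.006,-0.57],[-0.211,0.415,0],0]

```text
t: 14.4
eef_pos: [545.8, -329.6, 238.2]
tcp_rot: [-3.133, 0.005, 1.188]
ft_force: [0.8, -0.1, 0.8]
opening: 1.002
```

```bash
python3 - <<'E'
from h import *
go([559.7,-410.3,180],np.radians(68.1))
E
```

```text
rot [-0.0083  0.0047 -0.0002] shift [-0.0694  0.0435  0.0581] dist 100.4
```

>>> arm_command:
  targets:
    - [[-0.008,0.004,0],[-0.0694,0.0435,0.058],0]
    - [[-0.008,0.004,0],[-0.0694,0.0435,0.058],0]
    - [[-0.008,0.004,0],[-0.0694,0.0435,0.058],0]
    - [[-0.008,0.004,0],[-0.0694,0.0435,0.058],0]
    - [[-0.008,0.004,0],[-0.0694,0.0435,0.058],0]

```text
t: 14.9
eef_pos: [560.3, -407.7, 182.1]
tcp_rot: [3.14, 0.001, 1.188]
ft_force: [0.5, 0.3, -0.2]
opening: 1.0
```

```bash
python3 - <<'E'
from h import *
s=st(); print(s['eef_pos'],s['tcp_rot'])
v=V(name='wrist'); v.save('pics/w10.npz'); X=v.cloud(); z=X[...,2]
m=v.mask((8,60,40),(25,255,255)); m[240:]=0
for c,s_,k in v.comps(m,500):
    kk=k&(abs(z-17)<6); cn=np.argwhere(kk)[:,::-1]
    if kk.sum()>500:
        P=v.plane(cn,17)[:,:2].astype(np.float32); r=cv2.minAreaRect(P); print('bar',r,cv2.boxPoints(r).round(1).tolist())
    kk=k&(abs(z-84)<6); print('handle top n',kk.sum()); 
    if kk.sum()>100:
        cn=np.argwhere(kk)[:,::-1];P=v.plane(cn,84)[:,:2].astype(np.float32); r=cv2.minAreaRect(P); print('handle',r,cv2.boxPoints(r).round(1).tolist())
E
```

```text
[ 560.33365336 -407.65531066  182.13713836] [3.13973147e+00 1.21129189e-03 1.18831893e+00]
bar ((591.2119750976562, -337.740234375), (198.673828125, 35.045814514160156), 68.27334594726562) [[538.2000122070312, -423.5], [570.7000122070312, -436.5], [644.2999877929688, -251.89999389648438], [611.7000122070312, -239.0]]
handle top n 1148
handle ((561.6525268554688, -411.6094665527344), (38.77684783935547, 23.015687942504883), 68.0496826171875) [[543.7000122070312, -425.29998779296875], [565.0999755859375, -433.8999938964844], [579.5999755859375, -397.8999938964844], [558.2000122070312, -389.29998779296875]]
bar ((273.53875732421875, -281.92791748046875), (114.6122055053711, 42.233177185058594), 55.62564468383789) [[223.8000030517578, -317.29998779296875], [258.6000061035156, -341.1000061035156], [323.29998779296875, -246.60000610351562], [288.5, -222.6999969482422]]
handle top n 0
```

View pics/w10.png

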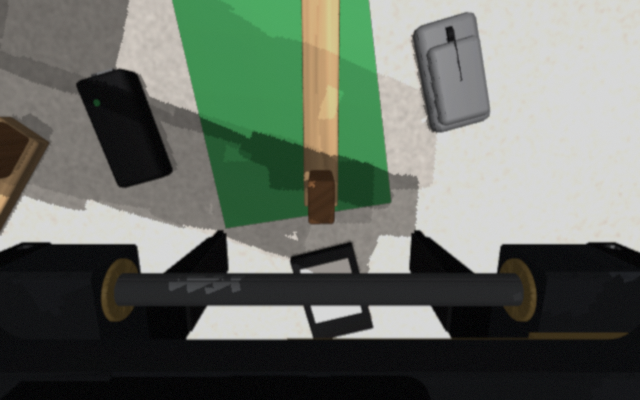

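Handle top at (321,197) is 39 × 23 mm, top z 84, and the bar is 35 mm wide, so this is the small stick. Grip at (561.3, −411.2).

```bash
python3 - <<'E'
from h import *
go([561.3,-411.2,18],np.radians(68.1))
E
```

```text
rot [0.0029 0.0016 0.    ] shift [-0.0029  0.0016  0.1649] dist 164.9
```

>>> arm_command:
  targets:
    - [[0,0,0],[-0.003,0.0016,0.04],0]
    - [[0,0,0],[-0.003,0.0016,0.07],0]
    - [[0,0,0],[-0.003,0.0016,0.1],0]
    - [[0,0,0],[-0.003,0.0016,0.13],0]
    - [[0,0,0],[-0.003,0.0016,0.162],0]
    - [[0,0,0],[-0.003,0.0016,0.162],0]
    - [[0,0,0],[-0.003,0.0016,0.162],0]

```text
t: 15.65
eef_pos: [561.6, -411.7, 21.7]
tcp_rot: [3.138, 0.002, 1.188]
ft_force: [0.3, -0.3, 0.8]
opening: 1.001
```

```bash
python3 - <<'E'
from h import *
s=st(); print(s['eef_pos'],s['tcp_rot'],s['ft_force'])
v=V(name='side'); v.save('pics/s11.npz')
cv2.imwrite('pics/s11c.png',cv2.convertScaleAbs(cv2.resize(v.im[150:320,310:470],None,fx=4,fy=3.5),alpha=1.5))
X=v.cloud(); print('tcp px',v.proj(s['eef_pos']),v.proj(s['eef_pos']+[0,0,27]))
E
```

```text
[ 561.56995597 -411.70772617   21.72004884] [3.13842146e+00 1.76799691e-03 1.18838167e+00] [ 0.3190367  -0.26556135  0.76034346]
tcp px [[393.74128718 258.52712828]] [[394.84512281 249.29429069]]
```

View pics/s11c.png

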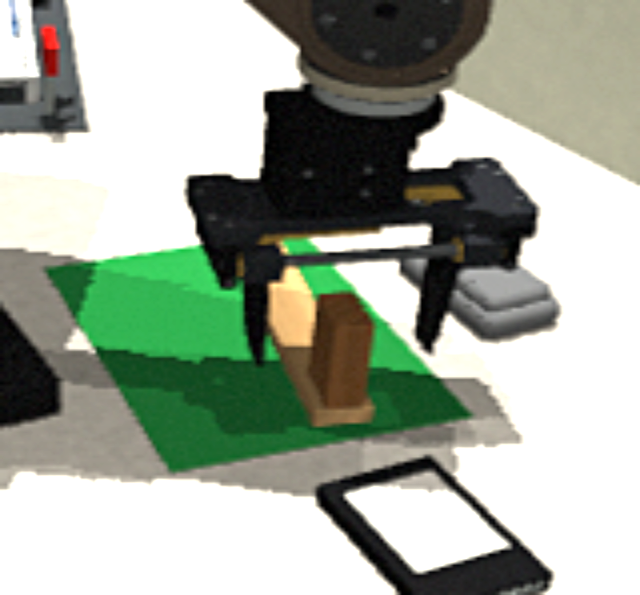

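>>> arm_command:
  targets:
    - [[0,0,0],[0,0,0.003],255]
    - [[0,0,0],[0,0,0.003],255]
    - [[0,0,0],[0,0,0.003],255]
    - [[0,0,0],[0,0,0.003],255]
    - [[0,0,0],[0,0,0.003],255]
    - [[0,0,0],[0,0,0.003],255]
    - [[0,0,0],[0,0,0.003],255]
    - [[0,0,0],[0,0,0.003],255]

```text
t: 16.5
eef_pos: [560.9, -412.1, 17.3]
tcp_rot: [3.139, 0.001, 1.187]
ft_force: [0.6, 0.9, -0.5]
opening: 0.385
```

>>> arm_command:
  targets:
    - [[0,0,0],[0,0,0],255]
    - [[0,0,0],[0,0,0],255]
    - [[0,0,0],[0,0,0],255]
    - [[0,0,0],[0,0,0],255]
    - [[0,0,0],[0,0,0],255]
    - [[0,0,0],[0,0,0],255]

```text
t: 17.1
eef_pos: [561.0, -412.1, 17.3]
tcp_rot: [3.139, 0.002, 1.187]
ft_force: [0.5, 0.9, -0.1]
opening: 0.251
```

```bash
python3 - <<'E'
from h import *
s=st(); print(s['eef_pos'],s['tcp_rot'],s['ft_force'],s['opening'])
E
```

```text
[ 560.96862941 -412.09066658   17.30006016] [3.13927607e+00 1.50737017e-03 1.18734976e+00] [ 0.5232004   0.9156939  -0.12759895] 0.25141589878917947
```

Gripped (opening 0.251 → 23.9 mm). Lift.

>>> arm_command:
  targets:
    - [[0,0,0],[0,0,-0.01],255]
    - [[0,0,0],[0,0,-0.025],255]
    - [[0,0,0],[0,0,-0.045],255]
    - [[0,0,0],[0,0,-0.065],255]
    - [[0,0,0],[0,0,-0.065],255]
    - [[0,0,0],[0,0,-0.065],255]

```text
t: 17.7
eef_pos: [560.9, -412.0, 83.0]
tcp_rot: [3.138, 0.002, 1.187]
ft_force: [0.2, 0.4, -1.2]
opening: 0.255
```

```bash
python3 - <<'E'
from h import *
s=st(); print(s['eef_pos'],s['tcp_rot'],s['ft_force'],s['opening'])
go([*W(-265,0),82],np.radians(63))
v=V(name='side'); v.save('pics/s12.npz')
cv2.imwrite('pics/s12c.png',cv2.convertScaleAbs(cv2.resize(v.im[130:300,290:450],None,fx=4,fy=3.5),alpha=1.5))
E
```

```text
[ 560.92809251 -412.02923437   83.0315623 ] [3.13812792e+00 1.90910270e-03 1.18730297e+00] [ 0.23485671  0.37665609 -1.21037227] 0.25539707238146475
rot [0.0035 0.0018 0.0877] shift [ 0.1967 -0.1864  0.    ] dist 270.9
```

View pics/s12c.png

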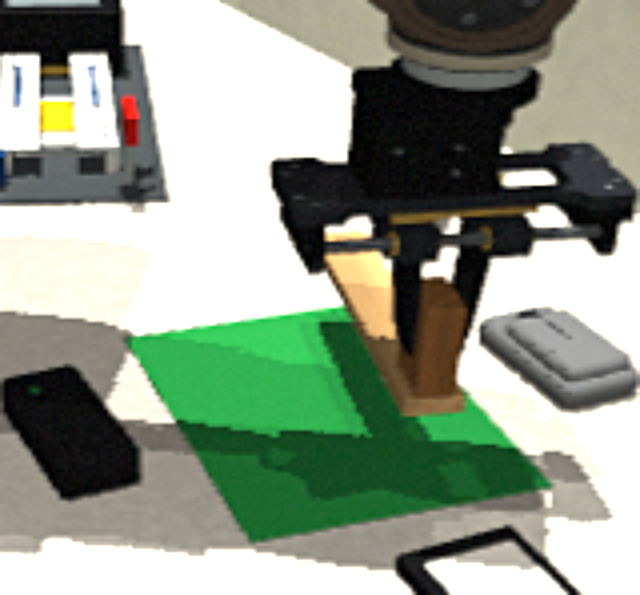

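The stick is clear of the mat with its shadow below it, and the wrist carries 1.2 N. Move to the pre-insert pose.

>>> arm_command:
  targets:
    - [[0,0,0.01],[0.03,-0.028,0],255]
    - [[0,0,0.03],[0.06,-0.057,0],255]
    - [[0,0,0.05],[0.09,-0.085,0],255]
    - [[0,0,0.07],[0.12,-0.114,0],255]
    - [[0,0,0.088],[0.15,-0.142,0],255]
    - [[0,0,0.088],[0.175,-0.166,0],255]
    - [[0.003,0.002,0.088],[0.197,-0.186,0],255]
    - [[0.003,0.002,0.088],[0.197,-0.186,0],255]

```text
t: 18.55
eef_pos: [460.1, -156.8, 81.0]
tcp_rot: [-3.138, -0.001, 1.102]
ft_force: [-0.0, 0.2, -1.1]
opening: 0.25
```

```bash
python3 - <<'E'
from h import *
s=st(); print(s['eef_pos'],s['tcp_rot'],s['ft_force'],s['opening'],toR(s['eef_pos']))
v=V(name='wrist'); v.save('pics/w13.npz'); X=v.cloud(); z=X[...,2]
u=s['eef_pos'][2]-14.3; print('expected bar top',u+14)
m=v.mask((8,60,40),(25,255,255)); m[235:]=0
for c,s_,k in v.comps(m,500):
    zz=X[k]; print(c,s_,np.percentile(zz[:,2],[5,50,95]).round(1))
    kk=k&(abs(z-u-14)<8)
    if kk.sum()<500: continue
    cn=np.argwhere(kk)[:,::-1]
    P=v.plane(cn,u+14)[:,:2].astype(np.float32); r=cv2.minAreaRect(P); b=cv2.boxPoints(r); print(r); print([toR(q).round(1).tolist() for q in b])
    # pitch: z vs reader x
    Q=X[kk]; rx=np.array([toR(q)[0] for q in Q]); print('slope',np.polyfit(rx,Q[:,2],1))
E
```

```text
[ 460.12944158 -156.77426793   81.0341301 ] [-3.13767891e+00 -7.47925157e-04  1.10153041e+00] [-0.00319687  0.21297801 -1.12713798] 0.24982215913686012 [-262.90966841    2.81935833]
expected bar top 80.73413009716653
[318.27629734 113.78855273] [  284     0    69   235 14973] [ 80.3  81.5 115.5]
((489.5045471191406, -99.02040100097656), (124.59329223632812, 35.531822204589844), 63.16212463378906)
[[-260.5, 20.5], [-260.4, -15.1], [-135.8, -14.7], [-135.9, 20.8]]
slope [1.41754364e-03 8.17448786e+01]
```

View pics/w13.png

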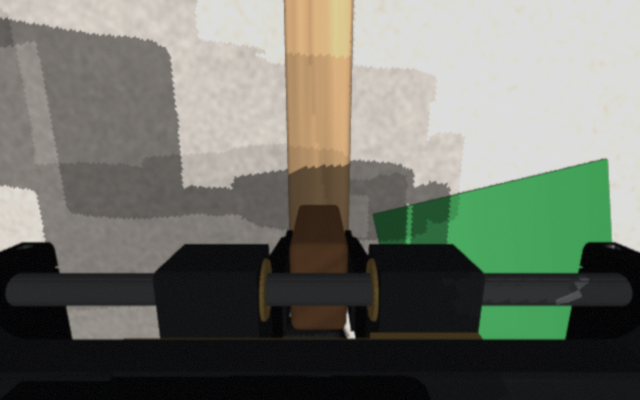

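```bash
python3 - <<'E'
from h import *
go([*W(-262,0),22.5],np.radians(63))
E
```

```text
rot [-0.0019 -0.0005  0.0017] shift [0.0018 0.0009 0.0587] dist 58.8
```

>>> arm_command:
  targets:
    - [[0,0,0],[0.001,0.0009,0.02],255]
    - [[0,0,0],[0.001,0.0009,0.04],255]
    - [[0,0,0],[0.001,0.0009,0.0587],255]
    - [[0,0,0],[0.001,0.0009,0.0587],255]
    - [[0,0,0],[0.001,0.0009,0.0587],255]
    - [[0,0,0],[0.001,0.0009,0.0587],255]

```text
t: 19.2
eef_pos: [463.8, -159.7, 23.5]
tcp_rot: [3.141, -0.001, 1.099]
ft_force: [0.4, 0.2, -0.5]
opening: 0.249
```

```bash
python3 - <<'E'
from h import *
s=st(); print(s['eef_pos'],s['tcp_rot'],s['ft_force'],s['opening'],toR(s['eef_pos']))
v=V(name='side'); v.save('pics/s14.npz')
X=v.cloud()
m=v.mask((8,80,40),(25,255,255))
for c,s_,k in v.comps(m,60): print(c,s_,X[k].min(0).round(),X[k].max(0).round())
cv2.imwrite('pics/s14c.png',cv2.convertScaleAbs(cv2.resize(v.im[110:280,230:400],None,fx=4,fy=3.5),alpha=1.5))
t=V(name='top'); t.save('pics/t14.npz')
cv2.imwrite('pics/t14c.png',cv2.convertScaleAbs(cv2.resize(t.im[110:260,130:330],None,fx=4,fy=4),alpha=1.6))
E
```

```text
[ 463.78662885 -159.74062166   23.51278949] [ 3.14119975e+00 -5.41124234e-04  1.09893026e+00] [ 0.37322576  0.17672982 -0.49040561] 0.2489777318271541 [-263.89238066   -1.7859158 ]
[291.225  66.375] [274  59  31  20  80] [  33. -983.  386.] [ 484. -115.  627.]
[96.75219024 82.30413016] [ 82  64  31  64 799] [ 25. 130.  28.] [ 167. 1284.  311.]
[103.17298578 144.57345972] [ 46 129  90  31 422] [-71. -75. 222.] [106. 115. 278.]
[ 89.22463768 167.57971014] [ 59 160  51  19 138] [-51. -92. 221.] [ 32. -54. 270.]
[ 80.29113924 169.16455696] [ 53 164  50  18  79] [ -63. -106.  226.] [ 16. -58. 265.]
[306.34920635 177.82539683] [291 177  32   3  63] [ 423. -199.   20.] [534.  76. 162.]
[305.775      206.73636364] [300 185  13  42 440] [  33. -983.   10.] [558.   9. 627.]
[156.29387755 233.84897959] [143 221  22  27 245] [ 67. -79.   9.] [119.  45.  66.]
[223.12607362 287.56748466] [ 164  225  104  122 3260] [  33. -983.   -4.] [355. -84. 627.]
[ 64.70037453 257.14606742] [ 58 245  15  27 267] [-122. -983.    8.] [ 33.  42. 627.]
[142.73529412 255.67647059] [134 249  20  15 102] [  32. -120.    9.] [ 79. -74.  15.]
```

View pics/s14c.png

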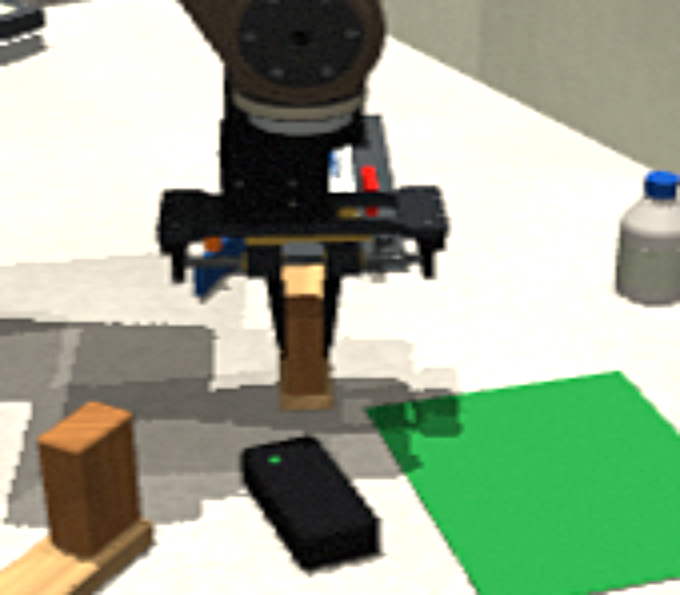

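View pics/t14c.png

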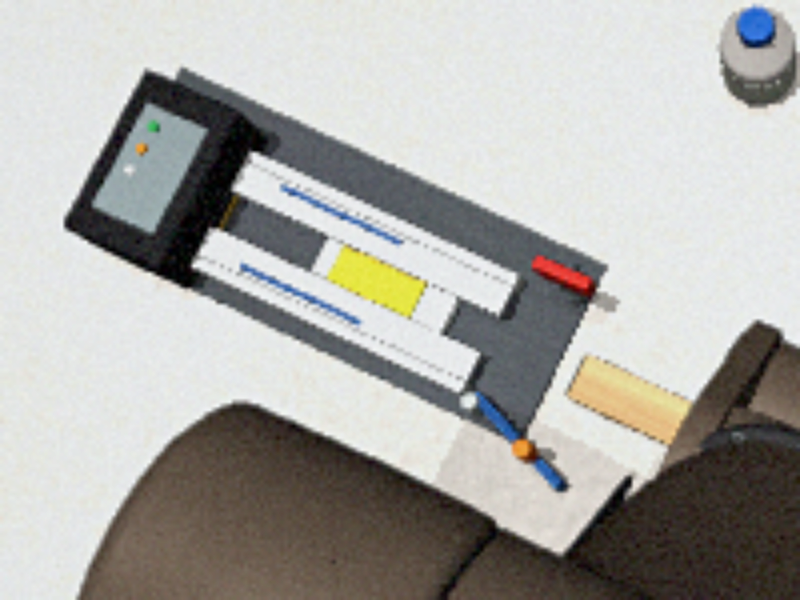

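The stick stands in line with the mouth: its tip is at crop (585,375) of the top view, the drive is behind it, and the panel (crop 520,445) and key are clear. Advance.

>>> arm_command:
  targets:
    - [[0,0,0],[0.015,-0.001,0.001],255]
    - [[0,0,0],[0.03,-0.0015,0.001],255]
    - [[0,0,0],[0.045,-0.0015,0.001],255]
    - [[0,0,0],[0.06,-0.0015,0.001],255]
    - [[0,0,0],[0.075,-0.0015,0.001],255]
    - [[0,0,0],[0.085,-0.0015,0.001],255]
    - [[0,0,0],[0.085,-0.0015,0.001],255]
    - [[0,0,0],[0.085,-0.0015,0.001],255]

```text
t: 20.1
eef_pos: [500.5, -82.8, 22.0]
tcp_rot: [-3.141, -0.001, 1.1]
ft_force: [-0.6, -1.0, -1.5]
opening: 0.254
```

```bash
python3 - <<'E'
from h import *
s=st(); print(s['eef_pos'],s['tcp_rot'],s['ft_force'],s['opening'],toR(s['eef_pos']))
v=V(name='wrist'); v.save('pics/w15.npz')
s=st(); print(s['eef_pos'],toR(s['eef_pos']))
E
```

```text
[500.53008691 -82.753109    22.02091121] [-3.14101590e+00 -5.16597021e-04  1.09987648e+00] [-0.57896705 -0.96339205 -1.49382479] 0.25400722099040046 [-178.61482372    0.4270227 ]
[500.42294696 -83.00303396  21.98700216] [-178.886149      0.40902153]
```

View pics/w15.png

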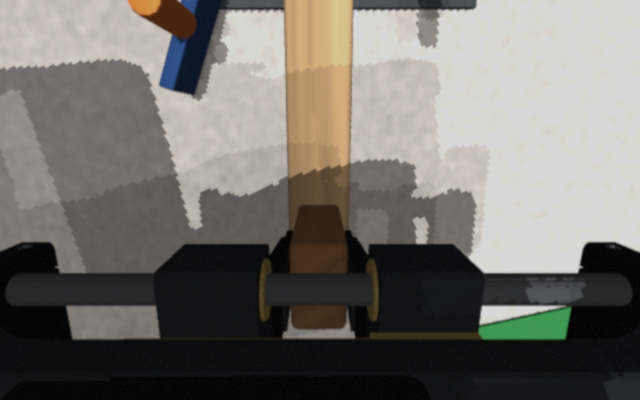

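>>> arm_command:
  targets:
    - [[0,0,0],[0.008,0,0],255]
    - [[0,0,0],[0.016,0,0],255]
    - [[0,0,0],[0.024,0,0],255]
    - [[0,0,0],[0.032,0,0],255]
    - [[0,0,0],[0.04,0,0],255]
    - [[0,0,0],[0.048,0,0],255]
    - [[0,0,0],[0.056,0,0],255]
    - [[0,0,0],[0.06,0,0],255]

```text
t: 20.95
eef_pos: [528.2, -28.5, 22.0]
tcp_rot: [-3.141, -0.001, 1.1]
ft_force: [-0.3, -1.5, -0.3]
opening: 0.251
```

```bash
python3 - <<'E'
from h import *
s=st(); print(s['eef_pos'],s['tcp_rot'],s['ft_force'],s['opening'],toR(s['eef_pos']))
t=V(name='top'); t.save('pics/t16.npz')
cv2.imwrite('pics/t16c.png',cv2.convertScaleAbs(cv2.resize(t.im[110:260,130:330],None,fx=4,fy=4),alpha=1.6))
m=t.mask((24,120,60),(34,255,255))
for c,s_,k in t.comps(m,40): print(c,s_,toR(t.plane(c,18)[0]))
m=V('pics/t14.npz').mask((24,120,60),(34,255,255))
for c,s_,k in t.comps(m,40): print('before',c,s_,toR(t.plane(c,18)[0]))
E
```

```text
[528.15083673 -28.51848683  21.95959114] [-3.14099482e+00 -5.81849551e-04  1.09988453e+00] [-0.29768028 -1.46043649 -0.31588577] 0.2511181482454693 [-117.75186351    0.43875763]
[211.81333333 174.23111111] [200 166  25  18 225] [ 1.38721902e+02 -4.30775309e-02]
before [223.82432432 179.91891892] [212 171  25  18 222] [ 9.82331825e+01 -2.99984008e-02]
```

View pics/t16c.png

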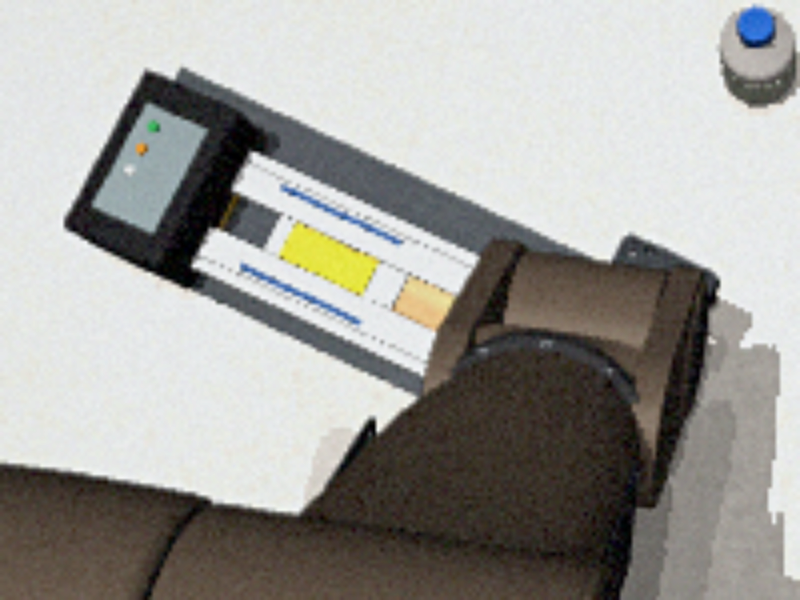

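Pushing works: the drive has moved 40 mm with the stick in contact, at 1.5 N. About 37 mm remain; go 31 mm more, then creep.

>>> arm_command:
  targets:
    - [[0,0,0],[0.006,0,0],255]
    - [[0,0,0],[0.012,0,0],255]
    - [[0,0,0],[0.018,0,0],255]
    - [[0,0,0],[0.023,0,0],255]
    - [[0,0,0],[0.027,0,0],255]
    - [[0,0,0],[0.03,0,0],255]
    - [[0,0,0],[0.031,0,0],255]
    - [[0,0,0],[0.031,0,0],255]

```text
t: 21.8
eef_pos: [542.0, -1.6, 22.0]
tcp_rot: [-3.141, -0.001, 1.099]
ft_force: [-0.3, -0.6, -1.6]
opening: 0.25
```

```bash
cat > chk.py <<'E'
from h import *
import sys
s=st(); print(s['eef_pos'].round(2),s['ft_force'].round(2),toR(s['eef_pos']).round(2))
n=sys.argv[1]; t=V(name='top'); t.save(f'pics/{n}.npz')
cv2.imwrite(f'pics/{n}c.png',cv2.convertScaleAbs(cv2.resize(t.im[130:220,150:260],None,fx=7,fy=6.5,interpolation=cv2.INTER_CUBIC),alpha=1.6))
m=t.mask((24,120,60),(34,255,255))
for c,s_,k in t.comps(m,40): print(c,s_,toR(t.plane(c,18)[0]).round(1))
E
python3 chk.py t17
```

```text
[542.    -1.57  21.99] [-0.3  -0.55 -1.63] [-87.45   0.33]
[202.75454545 169.92727273] [191 161  24  18 220] [ 1.694e+02 -1.000e-01]
```

View pics/t17c.png

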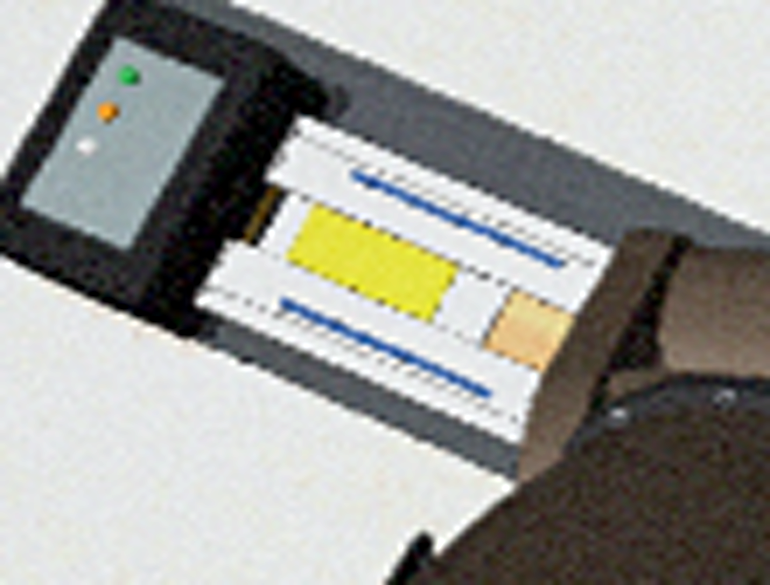

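>>> arm_command:
  targets:
    - [[0,0,0],[0.001,0,0],255]
    - [[0,0,0],[0.002,0,0],255]
    - [[0,0,0],[0.003,0,0],255]
    - [[0,0,0],[0.004,0,0],255]
    - [[0,0,0],[0.004,0,0],255]

```text
t: 22.35
eef_pos: [543.8, 2.0, 22.0]
tcp_rot: [-3.141, -0.001, 1.099]
ft_force: [-0.1, 0.0, -1.1]
opening: 0.252
```

>>> arm_command:
  targets:
    - [[0,0,0],[0.0005,0,0],255]
    - [[0,0,0],[0.001,0,0],255]
    - [[0,0,0],[0.001,0,0],255]

```text
t: 22.65
eef_pos: [544.2, 2.8, 22.0]
tcp_rot: [-3.141, -0.001, 1.099]
ft_force: [-0.1, -0.9, -0.7]
opening: 0.252
```

```bash
python3 chk.py t18
```

```text
[544.19   2.82  22.01] [-0.07 -0.89 -0.67] [-82.54   0.37]
[201.375   169.28125] [190 161  24  18 224] [ 1.741e+02 -1.000e-01]
```

View pics/t18c.png

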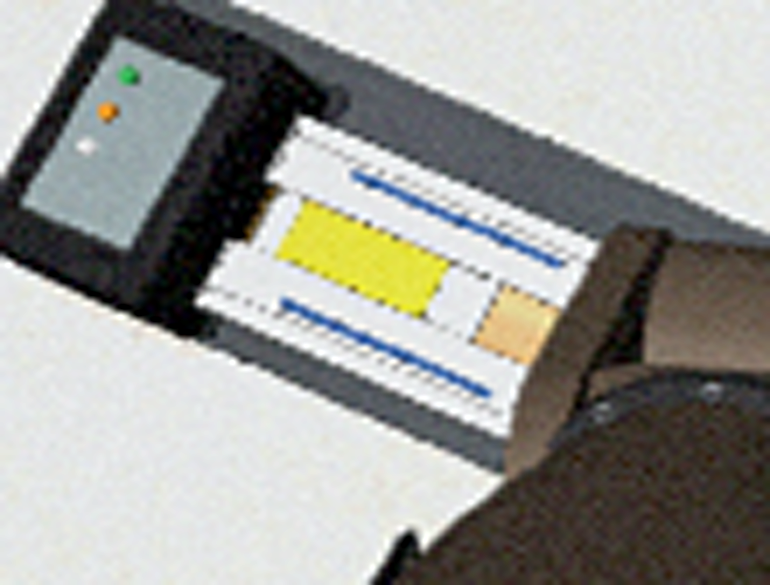

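>>> arm_command:
  targets:
    - [[0,0,0],[0.0005,0,0],255]
    - [[0,0,0],[0.001,0,0],255]
    - [[0,0,0],[0.001,0,0],255]

```text
t: 23.0
eef_pos: [544.7, 3.7, 22.0]
tcp_rot: [-3.141, -0.001, 1.099]
ft_force: [-1.5, -0.8, -1.2]
opening: 0.252
```

>>> arm_command:
  targets:
    - [[0,0,0],[0.0005,0,0],255]
    - [[0,0,0],[0.0005,0,0],255]

```text
t: 23.2
eef_pos: [544.9, 4.1, 22.0]
tcp_rot: [-3.141, -0.001, 1.099]
ft_force: [0.5, -1.1, -0.6]
opening: 0.248
```

>>> arm_command:
  targets:
    - [[0,0,0],[0.0005,0,0],255]
    - [[0,0,0],[0.0005,0,0],255]

```text
t: 23.4
eef_pos: [545.1, 4.6, 22.0]
tcp_rot: [-3.141, -0.001, 1.099]
ft_force: [-0.4, 0.2, -1.1]
opening: 0.251
```

>>> arm_command:
  targets:
    - [[0,0,0],[0.0005,0,0],255]
    - [[0,0,0],[0.0005,0,0],255]

```text
t: 23.6
eef_pos: [545.4, 5.0, 22.0]
tcp_rot: [-3.141, -0.001, 1.099]
ft_force: [-0.2, -0.5, -0.3]
opening: 0.252
```

```bash
python3 chk.py t19
```

```text
[545.35   5.02  22.03] [-0.22 -0.52 -0.34] [-80.06   0.34]
[200.58744395 168.91928251] [189 161  24  17 223] [176.7  -0. ]
```

View pics/t19c.png

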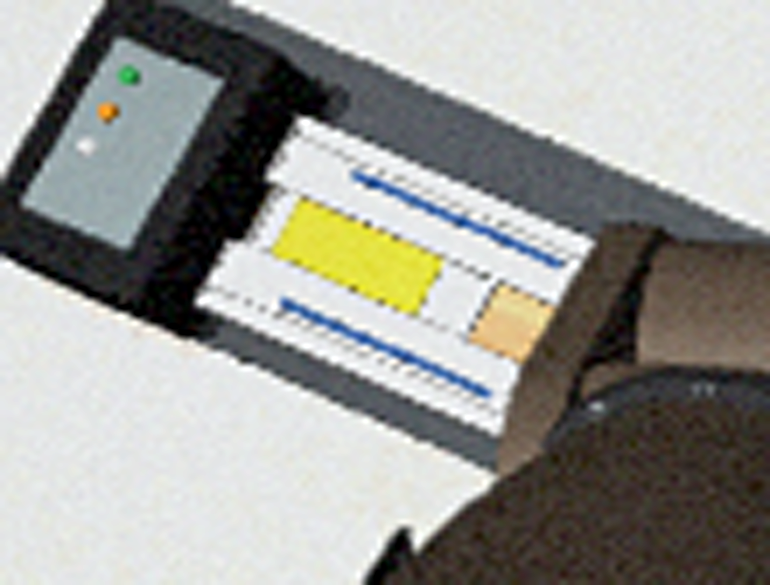

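>>> arm_command:
  targets:
    - [[0,0,0],[0.0005,0,0],255]
    - [[0,0,0],[0.0005,0,0],255]

```text
t: 23.85
eef_pos: [545.5, 5.3, 22.0]
tcp_rot: [-3.141, -0.0, 1.099]
ft_force: [-0.4, -3.1, 0.1]
opening: 0.251
```

>>> arm_command:
  targets:
    - [[0,0,0],[0.0005,0,0],255]
    - [[0,0,0],[0.0005,0,0],255]

```text
t: 24.05
eef_pos: [545.5, 5.4, 22.1]
tcp_rot: [-3.141, 0.0, 1.099]
ft_force: [-3.5, -5.7, 0.4]
opening: 0.25
```

>>> arm_command:
  targets:
    - [[0,0,0],[0.0005,0,0],255]
    - [[0,0,0],[0.0005,0,0],255]

```text
t: 24.25
eef_pos: [545.5, 5.4, 22.2]
tcp_rot: [-3.14, 0.001, 1.099]
ft_force: [-4.9, -10.4, 2.9]
opening: 0.253
```

The force has risen to 11 N and the arm has stopped advancing, so the drive is against the head. Draw the stick straight out.

>>> arm_command:
  targets:
    - [[0,0,0],[-0.002,0,0],255]
    - [[0,0,0],[-0.01,0,0],255]
    - [[0,0,0],[-0.03,0,0],255]
    - [[0,0,0],[-0.055,0,0],255]
    - [[0,0,0],[-0.08,0,0],255]
    - [[0,0,0],[-0.11,0,0],255]
    - [[0,0,0],[-0.14,0,0],255]
    - [[0,0,0],[-0.17,0,0],255]

```text
t: 25.05
eef_pos: [468.1, -146.2, 21.9]
tcp_rot: [-3.141, -0.001, 1.099]
ft_force: [0.0, -0.2, -0.4]
opening: 0.249
```

>>> arm_command:
  targets:
    - [[0,0,0],[-0.02,0,0],255]
    - [[0,0,0],[-0.03,0,0],255]
    - [[0,0,0],[-0.03,0,0],255]
    - [[0,0,0],[-0.03,0,-0.02],255]
    - [[0,0,0],[-0.03,0,-0.04],255]
    - [[0,0,0],[-0.03,0,-0.06],255]
    - [[0,0,0],[-0.03,0,-0.06],255]

```text
t: 25.75
eef_pos: [456.6, -171.5, 83.8]
tcp_rot: [3.138, -0.001, 1.1]
ft_force: [-0.0, -0.6, -1.7]
opening: 0.251
```

```bash
python3 chk.py t20; python3 - <<'E'
from h import *
# mat rectangle from the first top view
t=V('pics/top0.npz'); X=t.cloud()
m=t.mask((50,100,40),(75,255,255)); cn=max(cv2.findContours(m,cv2.RETR_EXTERNAL,cv2.CHAIN_APPROX_NONE)[0],key=len)
h=cv2.convexHull(cn)[:,0]; r=cv2.minAreaRect(t.plane(h,3)[:,:2].astype(np.float32)); print('mat',r)
v=V(name='wrist'); v.save('pics/w20.npz')
s=st(); print(s['eef_pos'],s['tcp_rot'],s['opening'])
go([561,-412,83],1.1873)
go([559,-402,83],1.1873)
E
```

```text
[ 456.58 -171.47   83.82] [-0.04 -0.59 -1.73] [-277.61   -0.69]
[200.63063063 168.94594595] [189 161  24  17 222] [176.6  -0. ]
mat ((560.9189453125, -320.26080322265625), (239.17718505859375, 189.3866729736328), 77.26119232177734)
[ 455.4692585  -171.20546795   81.77734958] [ 3.14155539e+00 -6.31522596e-04  1.10019878e+00] 0.2512266524587522
rot [ 0.0001 -0.0006 -0.0871] shift [-0.1668  0.2032 -0.0013] dist 262.9
rot [ 0.0001 -0.0006 -0.0871] shift [-0.1588  0.1969 -0.0013] dist 253.0
```

View pics/t20c.png

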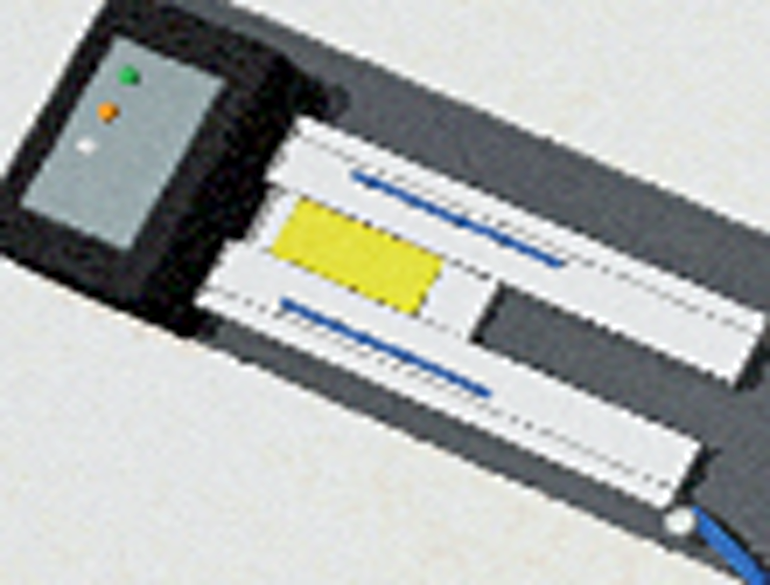

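View pics/w20.png

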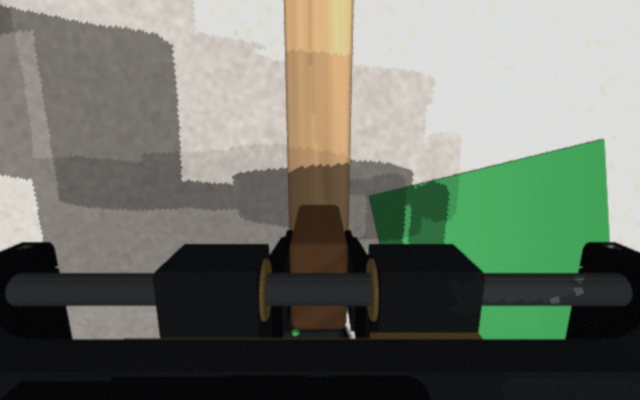

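The drive label stays at 176.6 (label offset 5.7, so the centre is ≈170.9), and its front is against the head. The stick is out. Carry it back to the mat.

```bash
python3 -c "
from h import *
go([552,-408,83],1.1873)"
```

```text
rot [ 0.0001 -0.0006 -0.0871] shift [-0.1673  0.1934 -0.0013] dist 255.7
```

>>> arm_command:
  targets:
    - [[0,0,0],[-0.025,0.03,-0.001],255]
    - [[0,0,-0.02],[-0.055,0.063,-0.001],255]
    - [[0,0,-0.04],[-0.085,0.098,-0.001],255]
    - [[0,0,-0.06],[-0.11,0.127,-0.001],255]
    - [[0,0,-0.087],[-0.135,0.156,-0.001],255]
    - [[0,0,-0.087],[-0.155,0.179,-0.001],255]
    - [[0,0,-0.087],[-0.167,0.193,-0.001],255]
    - [[0,0,-0.087],[-0.167,0.193,-0.001],255]

```text
t: 26.65
eef_pos: [551.5, -409.5, 80.4]
tcp_rot: [-3.14, -0.001, 1.185]
ft_force: [-0.1, 0.9, -1.2]
opening: 0.249
```

>>> arm_command:
  targets:
    - [[0,0,0],[0,0,0.02],255]
    - [[0,0,0],[0,0,0.04],255]
    - [[0,0,0],[0,0,0.055],255]
    - [[0,0,0],[0,0,0.06],255]
    - [[0,0,0],[0,0,0.06],255]
    - [[0,0,0],[0,0,0.06],255]

```text
t: 27.25
eef_pos: [551.6, -408.3, 23.3]
tcp_rot: [3.141, -0.0, 1.186]
ft_force: [0.9, 0.4, -0.0]
opening: 0.254
```

```bash
python3 -c "
from h import *
s=st(); print(s['eef_pos'],s['tcp_rot'],s['ft_force'])
go([552,-408,17.5],1.1873)
v=V(name='side'); v.save('pics/s21.npz')
cv2.imwrite('pics/s21c.png',cv2.convertScaleAbs(cv2.resize(v.im[150:320,310:470],None,fx=4,fy=3.5),alpha=1.5))
"
```

```text
[ 551.59955177 -408.29753557   23.33854933] [ 3.14133362e+00 -3.43302055e-04  1.18648945e+00] [ 0.85741829  0.36986408 -0.03443275]
rot [ 0.0003 -0.0003 -0.0008] shift [0.0004 0.0003 0.0058] dist 5.9
```

View pics/s21c.png

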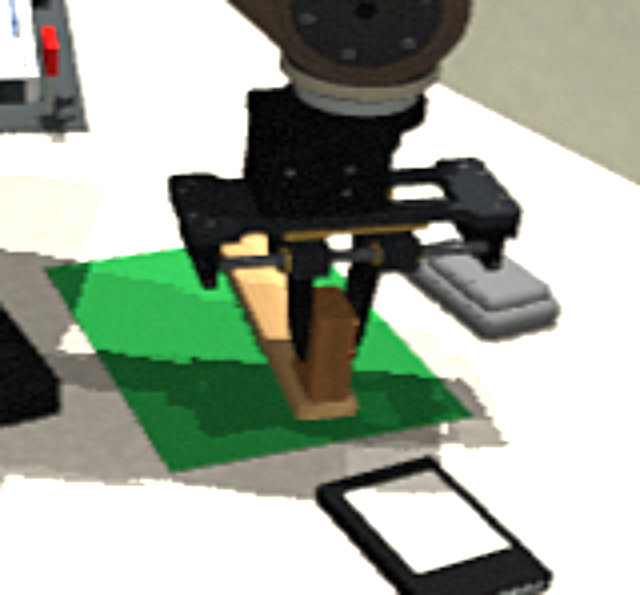

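The stick hovers about 6 mm above the mat, inside its edges. Lower it in small steps.

>>> arm_command:
  targets:
    - [[0,0,0],[0,0,0.002],255]
    - [[0,0,0],[0,0,0.004],255]
    - [[0,0,0],[0,0,0.0055],255]
    - [[0,0,0],[0,0,0.0055],255]

```text
t: 27.7
eef_pos: [551.3, -408.3, 17.3]
tcp_rot: [-3.141, -0.001, 1.186]
ft_force: [0.4, 0.2, -0.7]
opening: 0.248
```

>>> arm_command:
  targets:
    - [[0,0,0],[0,0,0.0005],255]
    - [[0,0,0],[0,0,0.0005],140]
    - [[0,0,0],[0,0,0.0005],110]
    - [[0,0,0],[0,0,0.0005],60]
    - [[0,0,0],[0,0,0.0005],60]
    - [[0,0,0],[0,0,0.0005],60]
    - [[0,0,0],[0,0,0.0005],60]
    - [[0,0,0],[0,0,0.0005],60]

```text
t: 28.5
eef_pos: [551.2, -408.3, 16.7]
tcp_rot: [-3.141, -0.001, 1.186]
ft_force: [-1.1, 0.6, -0.5]
opening: 0.751
```

>>> arm_command:
  targets:
    - [[0,0,0],[0,0,-0.02],60]
    - [[0,0,0],[0,0,-0.06],60]
    - [[0,0,0],[0,0,-0.11],60]
    - [[0,0,0],[0,0,-0.16],60]
    - [[0,0,0],[0,0,-0.16],60]
    - [[0,0,0],[0,0,-0.16],60]

```text
t: 29.1
eef_pos: [551.5, -408.5, 177.8]
tcp_rot: [3.14, 0.0, 1.186]
ft_force: [-0.0, -0.3, -0.6]
opening: 0.763
```

```bash
python3 chk.py t22; python3 - <<'E'
from h import *
s=st(); print(s['eef_pos'],s['tcp_rot'],s['t'])
v=V(name='wrist'); v.save('pics/w22.npz'); X=v.cloud(); z=X[...,2]
m=v.mask((8,60,40),(25,255,255)); m[240:]=0
for c,s_,k in v.comps(m,500):
    kk=k&(abs(z-17)<6)
    if kk.sum()>500:
        P=v.plane(np.argwhere(kk)[:,::-1],17)[:,:2].astype(np.float32); r=cv2.minAreaRect(P); print('bar',r,'z',np.percentile(z[kk],[5,50,95]).round(1))
v=V(name='side'); v.save('pics/s22.npz')
a,b=V('pics/top0.npz'),V('pics/t22.npz'); d=cv2.absdiff(a.im,b.im).max(-1); d=(d>35).astype(np.uint8)*255
for c,s_,k in b.comps(d,25): print('changed',c.round(),s_)
E
```

```text
[ 551.47 -408.53  177.83] [-0.03 -0.26 -0.58] [-445.76 -192.86]
[200.58744395 168.91928251] [189 161  24  17 223] [176.7  -0. ]
[ 550.97936601 -408.14910303  176.22881431] [-3.14056025e+00 -7.87290715e-04  1.18624691e+00] 29.15
bar ((580.8031005859375, -336.36090087890625), (193.26243591308594, 35.07521438598633), 67.99291229248047) z [16.2 17.5 18.8]
bar ((270.1638488769531, -284.02685546875), (121.21070861816406, 46.610260009765625), 55.576602935791016) z [12.  17.8 21.2]
changed [279. 289.] [    0   125   502   275 48091]
changed [199. 168.] [185 159  29  19 280]
changed [227. 182.] [211 171  34  23 326]
changed [262. 189.] [248 171  34  45 333]
changed [303. 363.] [274 341  53  49 873]
changed [  5. 385.] [  0 371  15  22 157]
changed [252. 394.] [240 384  21  16  78]
changed [286. 394.] [280 391  14   8  31]
```

View pics/t22.png

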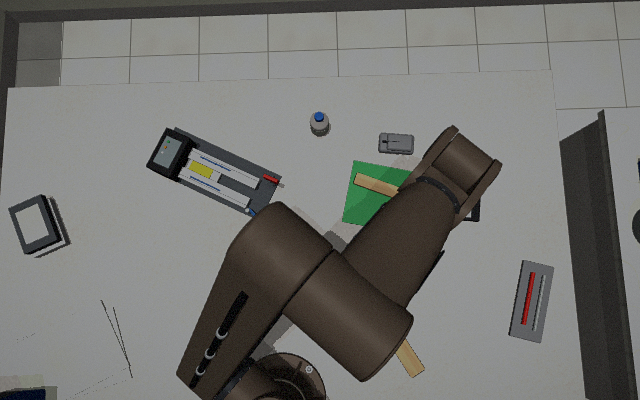

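View pics/s22.png

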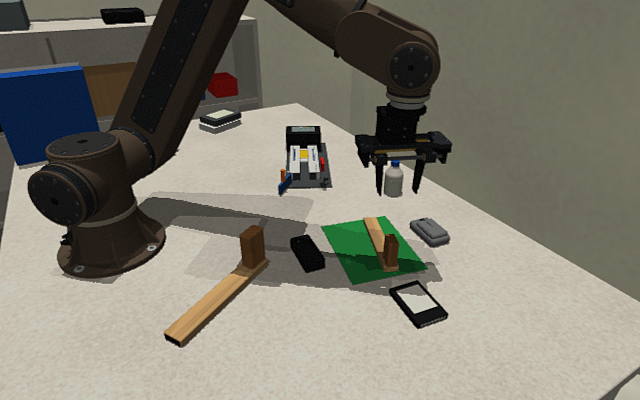

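The stick stands on the mat with its bar top at 17.5 mm, flat. The panel is open at (285,182), the bystanders are where they were, and the arm is clear. Hand in.

```bash
python3 -c "
from cell import env
print(env.state()['qvel'].round(4)); print(env.job_done())"
```

```text
[ 0.0004  0.0057 -0.0018  0.001   0.004   0.0007]
the job is handed in; nothing more can be done
None
```

I did the whole job and handed it in at about 29 s of the 72 s allowed. No verdict was reported.

**Steps done:**
- **Key:** turned about 1.45 rad, to about 1.55 rad.
- **Panel:** swung open to about 1.93 rad.
- **Drive:** pushed with the small stick until it stopped against the head, with about 11 N at the wrist.
- **Stick:** drawn out, set back on the mat and released.

**Last checks:**
- **Drive:** its centre is at about 171 mm, estimated from the label with a calibrated offset, so good to a millimetre or two. It did not move when the stick was drawn out.
- **Stick:** it lies flat, with the bar top at 17.5 mm, as expected on the 3 mm mat.
- **Bystanders:** the mouse, brick and bottle look unmoved. The arm hid the spare drive in the last top view, but the side view shows it in its place.
- **Latch and panel:** both angles were measured before the push. Afterwards I only looked at them in the pictures; the panel still stands open.

**What went wrong:**
- **First try at the panel:** the fingers passed over the post without moving it. They end about 27 mm higher than the stated TCP, so I went that much deeper afterwards.
- **First key grasp:** it was made before I knew this, so the fingers held only the top few millimetres of the bow. The key still turned fully.

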